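Unload the twine spindles and sort the rolls by height

ROBOT

A 7-joint arm with a two-finger parallel gripper is mounted at the origin on the work surface. World frame = base frame: x ahead of the robot, y to its left, z up, the work surface at z = 0. Lengths are in m, angles in rad, forces in N, time in s.
With the tool pointing down it reaches from about 0.4 to 0.875 m from the base axis. Payload 19.3 kg.
Tool frame: the origin (TCP) lies midway between the tips of the shut fingers; the grasp point (between the pads) lies 19 mm behind it (bot.tcp_to_grasp is the distance from the TCP to the grasp point, in m); z points along the fingers, y is the direction in which the jaws open and shut (so a half turn about z gives the same grasp; the last joint's range is limited). The gripper opens to 85 mm and grips with 20 to 120 N. Pads are 22 mm wide; open, the fingers measure 114 mm over their backs; the gripper's body (76 mm by 85 mm) begins 54 mm behind the grasp point. The pads swing forward as they close: fully open they stand 13 mm farther back than shut.
Start: joints at [1.032, 0.521, -0.036, 1.599, 0.021, 1.021, -0.113], TCP at [0.282, -0.558, 0.231] pointing down, gripper open.
Joint ranges: [-2.91, 2.91], [-0.3, 2.13], [-1.5, 1.42], [0.17, 2.43], [-1.26, 4.41], [0.16, 1.93], [-2.52, 2.52]. Speed limits (rad/s): [1.89, 1.89, 2.39, 2.39, 3.01, 3.01, 3.01].

INTERFACE

Orientations are given as [roll, pitch, yaw] about the fixed x, y, z axes, in that order (R = Rz(yaw) Ry(pitch) Rx(roll)).
In Python, from workcell import bot gives the robot as it stands. The module is installed in compiled form; this text tells all that it offers.
- The arm moves only by the tool drive_tool, never from a script. Its argument "series" is a list of rows, each a list of 5 numbers: the opening in per cent of the stroke, from 0 (shut) to 100 (fully open), then the shift along the world's x, y, z in m, then the turn about the world's z in rad. A call has 1 to 12 rows; each row shifts and turns the pose as measured when the row begins; what a row does not reach is not made up. A row lasts 1/10 s, in which the tool goes at most 50 mm and 8.59 degrees, less where a joint would pass 70% of its speed; a pose out of reach is approached as far as the arm can. A call with a gripper value outside its range is refused whole. The fingers move at their own pace and stop on an object; "newtons" is the grip in N (left out, the last holds). Time passes only in rows, so rows that do not move let the fingers close. It gives the time, the measured TCP pose, the force and the opening at its end, in the units of the state.
- bot.observe(): the state, without advancing time (a new reading comes with each control period).
- bot.grab_frame(name): name is "scene" or "top" or "wrist"; returns the picture (400x640x3 uint8, red, green, blue); there is no depth.
- bot.camera_info(name): a dict with "fx", "fy", "cx", "cy" (pixels), "cam_to_world" (4x4, takes a point from camera to world coordinates). Camera axes: x right, y down, z forward; pixel columns grow to the right and rows downward; lengths in m; the calibration is good to about 2 mm. A picture is of the moment at which its call begins: read the wrist's pose just before it. camera_info takes no time and is no camera call; for the wrist camera it gives the pose at the moment of the call.
- bot.job_done(): hands the job in, once; it reports no verdict.
Trained networks look in the newest picture that a camera, given by its name, has taken for a name from the list of things; names that differ only in an ending like _2 or _b are one class to them, and where a whole thing is asked for, a point or a joint stands for the part that bears it (a point fixed in the world has none). Each returns a list of dicts, best first, with "conf" (0 to 1); they miss things now and then, are a little off and sometimes report something else, mostly with a low value. They report only what shows in the picture. A call takes as long as a camera call. They do not tell look-alikes from the thing itself.
- bot.masks_of(camera, target): "mask" (400x640 bool, what is visible of it) and "point" ([column, row] in pixels, amid what is visible of it).
The state is a dict: "clock": time; "qpos": joint angles; "qd": joint speeds; "joint_efforts": joint torques, N m; "position": TCP position; "tool_rot": TCP orientation; "force": force on the tool from outside, world axes, zero at the start; "moment": the same for the moment, N m; "grip_width": finger opening in m.
Only numpy, scipy, OpenCV 4.12 (cv2) and the standard library are available. Lean on these libraries where they do the work, as an engineer would, in place of code of your own. Each camera call takes 0.05 s, during which the arm holds its last target.

TASK

Slide the keeper comb on the twine rack aside by its brass knob as far as it goes, and slide every twine roll up off its post. Stand all the rolls, and the loose one on the counter too, upright in a single row in the matching tray: tall rolls in the tray with the tall sample, short rolls in the tray with the short sample. When all are in their rows, slide the keeper fully shut again over the bare posts; leave the jar in front of the rack where it is.

Things in the scene. Friction and masses are not known exactly. Their poses are not given: they have to be found in the camera images.
- rack: fixed wooden base 200 x 370 x 20 mm with three upright steel posts, 14 mm thick, at rack x = 0, y = -120, 0 and +120 mm; post tips 94 mm above the counter. Origin: on the counter under the middle post; x points away from the robot, y along the posts; the base spans x = -55 to +145 mm. Grip rolls on posts with the fingers closing along rack x: the gripper's body then clears the keeper.
- keeper_knob (a point): centre of the keeper's upright round brass knob: 22 mm thick, 34 mm tall, centre 145 mm above the counter, at rack x = +115 mm, y = 0 when shut, +60 mm when open. Keeper: aluminium comb behind the posts, uprights at rack x = 115 mm, three fingers 10 mm wide, 118 to 126 mm above the counter, reaching forward. Shut, they lie over the posts and block the rolls.
- keeper (a joint): slide of the keeper in m: 0 = shut (fingers over the posts), 0.06 = fully open (moved along the rack's +y; each finger then lies midway between posts, or beside the last one). Stays where it is left; takes about 2 N to move.
- tray_tall: fixed wooden tray 380 x 112 mm for the TALL rolls: floor 8 mm above the counter, lip 8 mm high, 6 mm wide all round. A tall sample roll (56 mm, brass button on top) is glued at tray x = +145 mm. Origin: on the counter under the tray's centre; x along the row, towards the sample. Free row: roll centres at x = -150 to +75 mm, y = 0 (three fit 90 mm apart: at +60, -30, -120 mm).
- tray_short: the same tray with the same frame, for the SHORT rolls: a short sample roll (32 mm, brass button on top) is glued at tray x = +145 mm. The two trays lie left and right of the rack and may be swapped.
- jar: small closed jar, 56 mm thick and 62 mm tall, loose on the counter in front of the rack; a bystander. Origin: centre of its underside.
- roll_a: tall roll of twine: wound ring 56 mm high, 64 mm outside diameter, bore 24 mm, about 130 g; starts as the bottom roll on one of the posts. Origin: centre of its underside, z along its axis (up).
- roll_b: short roll of twine: wound ring 32 mm high, 64 mm outside diameter, bore 24 mm, about 80 g; starts as the bottom roll on one of the posts. Origin: centre of its underside, z along its axis (up).
- roll_c: short roll of twine: wound ring 32 mm high, 64 mm outside diameter, bore 24 mm, about 80 g; starts alone on one of the posts; may be absent. Origin: centre of its underside, z along its axis (up).
- roll_d: short roll of twine: wound ring 32 mm high, 64 mm outside diameter, bore 24 mm, about 80 g; starts stacked on top of roll_a; may be absent. Origin: centre of its underside, z along its axis (up).
- roll_e: tall roll of twine: wound ring 56 mm high, 64 mm outside diameter, bore 24 mm, about 130 g; starts stacked on top of roll_b; may be absent. Origin: centre of its underside, z along its axis (up).
- roll_f: tall roll of twine: wound ring 56 mm high, 64 mm outside diameter, bore 24 mm, about 130 g; starts standing loose on the counter in front of the rack. Origin: centre of its underside, z along its axis (up).
Not all that is in view belongs to the job. What is shaped like the roll_f but purple is not meant.

How it is judged:
By the outcome, as a careful person would: the job done as asked, in the order asked, and still so for the second after the job is handed in, with the robot touching nothing.
Of roll_c, roll_d, roll_e only 1 to 3 are there at a start; the rules pass over those that are not, and their reading is None.
At some moment in a run one of roll_f may be knocked a few centimetres aside while the robot is not near it.
It also fails if it takes over 210 s, if anything falls off the work surface, if the arm or the gripper's body presses on something with over 40 N, if the wrist force passes 120 N, or if a joint passes its speed limit or range.

## Working session

There is one attempt and no reset: what is moved stays moved. The work goes in short steps, Python scripts to look and compute and a tool call to move; the robot and the scene stay as the last step left them, time stands still between calls to the robot, and variables do not carry over. Pictures are saved under pics/ and viewed, and the job is handed in when it is done.

Besides the shell and the picture viewer there is one more tool, called after ">>>" as a command line: name --pt "numbers of a row" for each row, then --argument value for the rest. drive_tool: Moves the arm, as the interface text tells. Its arguments: {"type":"object","properties":{"series":{"type":"array","items":{"type":"array","items":{"type":"number"}}},"newtons":{"type":"number"}},"required":["series"]}

```bash
mkdir -p pics
python3 - <<'E'
from workcell import bot
import cv2
print(bot.observe())
for n in ["scene","top","wrist"]:
    im=bot.grab_frame(n); cv2.imwrite(f"pics/{n}0.png",im[:,:,::-1])
    c=bot.camera_info(n); print(n,c)
E
```

```text
{'clock': 0.0, 'qpos': array([ 1.03179312,  0.52202745, -0.03630542,  1.60001046,  0.0211847 ,
        1.02112252, -0.11280232]), 'qd': array([ 3.70924334e-05,  8.31322484e-05,  1.84916751e-03, -1.07362269e-03,
       -1.03975526e-03, -1.92693371e-03, -4.38692550e-04]), 'joint_efforts': array([ 2.33920626e-03, -9.27095532e+01,  1.98043540e+00, -3.69914460e+01,
        1.79577334e-02,  8.29800905e-03,  2.65276270e-05]), 'position': array([ 0.28218647, -0.55727694,  0.23071673]), 'tool_rot': array([-3.14041231e+00,  8.37132409e-05,  4.68763957e-01]), 'force': array([ 0.72210554, -0.23363572,  0.26247486]), 'moment': array([-0.02522413, -0.03104041, -0.04317647]), 'grip_width': 0.08570693150891226}
scene {'fx': 396.1844404169006, 'fy': 396.1844404169006, 'cx': 321.7604769745938, 'cy': 202.85788167580367, 'cam_to_world': array([[ 0.86563837,  0.29868239, -0.40181968,  0.85448992],
       [ 0.50053397, -0.5349617 ,  0.68064802, -0.58552119],
       [-0.01166056, -0.79031944, -0.61258405,  0.66053393],
       [ 0.        ,  0.        ,  0.        ,  1.        ]])}
top {'fx': 404.2133932260
[... 203 characters left out ...]
1, -2.57873287e-02,  1.87826529e-03,
         1.24730680e-02],
       [-4.55387667e-04, -5.50727501e-02, -9.98482241e-01,
         1.11430329e+00],
       [ 0.00000000e+00,  0.00000000e+00,  0.00000000e+00,
         1.00000000e+00]])}
wrist {'fx': 328.4510156333205, 'fy': 328.4510156333205, 'cx': 316.3916142297198, 'cy': 197.36701455100496, 'cam_to_world': array([[ 4.52116598e-01, -8.48100084e-01, -2.76255008e-01,
         3.53759809e-01],
       [-8.91958498e-01, -4.30158687e-01, -1.39188872e-01,
        -5.22880372e-01],
       [-7.87397426e-04,  3.09337602e-01, -9.50951959e-01,
         3.72865970e-01],
       [ 0.00000000e+00,  0.00000000e+00,  0.00000000e+00,
         1.00000000e+00]])}
```

View pics/scene0.png

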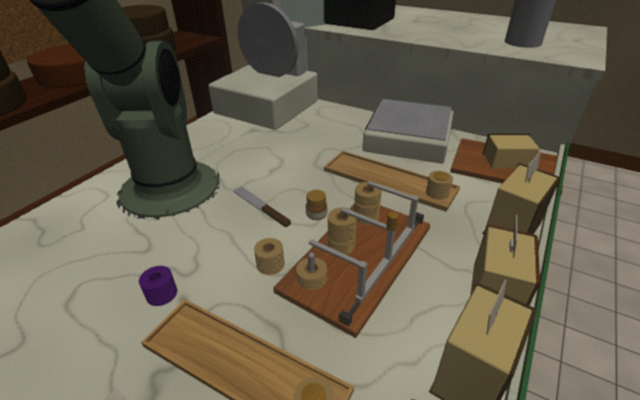

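View pics/top0.png

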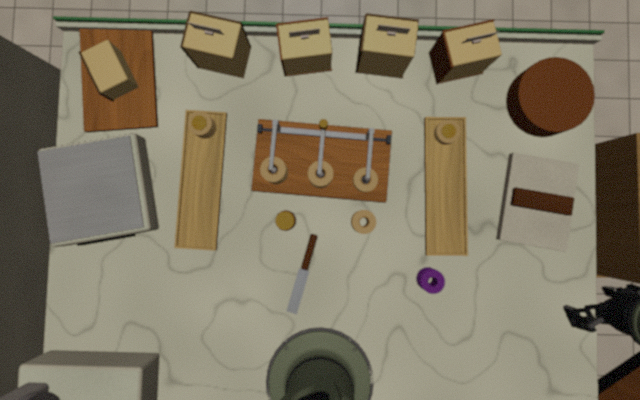

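View pics/wrist0.png

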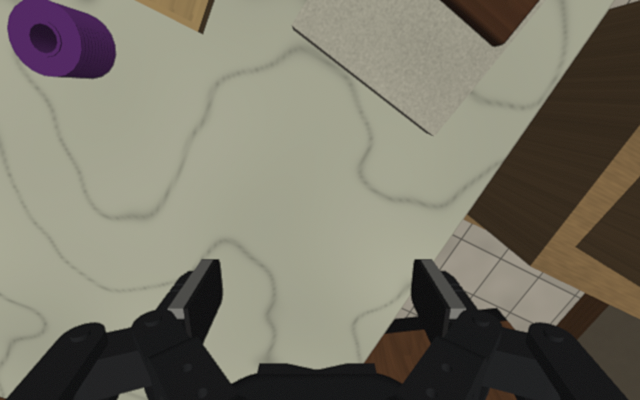

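```bash
cat > h.py <<'E'
import numpy as np, cv2
from workcell import bot
def ray(ci,uv,z):
    T=ci["cam_to_world"]; d=np.array([(uv[0]-ci["cx"])/ci["fx"],(uv[1]-ci["cy"])/ci["fy"],1.])
    d=T[:3,:3]@d; o=T[:3,3]; return o+d*(z-o[2])/d[2]
def proj(ci,p):
    T=ci["cam_to_world"]; q=T[:3,:3].T@(np.asarray(p,float)-T[:3,3]); return np.array([ci["fx"]*q[0]/q[2]+ci["cx"],ci["fy"]*q[1]/q[2]+ci["cy"]])
def crop(im,x0,y0,x1,y1,s,fn):
    c=cv2.resize(im[y0:y1,x0:x1],None,fx=s,fy=s,interpolation=cv2.INTER_CUBIC); cv2.imwrite(fn,c[:,:,::-1])
E
python3 - <<'E'
from h import *
im=bot.grab_frame("top"); ci=bot.camera_info("top")
np.save("top.npy",im)
crop(im,160,90,480,300,2.5,"pics/topc.png")
for n in ["rack","keeper_knob","tray_tall","tray_short","jar","roll_a","roll_b","roll_f"]:
    for d in bot.masks_of("top",n)[:8]:
        m=d["mask"].astype(np.uint8); r=cv2.minAreaRect(cv2.findNonZero(m))
        print(n,round(d["conf"],2),np.round(d["point"],1),np.round(r[0],1),np.round(r[1],1),round(r[2],1))
im=bot.grab_frame("scene"); 
crop(im,240,150,460,350,3,"pics/scenec.png")
for n in ["keeper_knob","tray_tall","tray_short","roll_a","roll_b"]:
    for d in bot.masks_of("scene",n)[:8]:
        m=d["mask"].astype(np.uint8); r=cv2.boundingRect(m)
        print("S",n,round(d["conf"],2),np.round(d["point"],1),r)
E
```

```text
rack 0.86 [321.2 153.7] [322.  158.4] [137.2  78.9] 5.2
keeper_knob 0.83 [321.7 135. ] [321.6 146.1] [102.   54.3] 5.8
tray_tall 0.89 [199.4 180.2] [200.7 180.3] [ 42.7 140. ] 4.4
tray_short 0.8 [447.2 183. ] [445.5 186. ] [138.4  42.5] 89.3
jar 0.64 [289.2 218.9] [285.5 220. ] [20. 19.] 90.0
roll_a 0.76 [361.7 181.1] [364.8 180.3] [22.6 24.7] 45.0
roll_a 0.71 [320.4 176.3] [320.5 174.5] [25. 23.] 90.0
roll_a 0.64 [430.7 276.3] [430.2 280.2] [28.8 22.7] 33.7
roll_a 0.63 [274.7 170.3] [273.8 169.3] [25.5 24.7] 45.0
roll_a 0.58 [368.1 221. ] [363.5 221. ] [24. 25.] 90.0
roll_a 0.44 [282.7 176.4] [282.6 180.2] [ 3.3 12. ] 48.8
roll_b 0.76 [361.7 181.1] [364.8 180.3] [22.6 24.7] 45.0
roll_b 0.71 [320.4 176.3] [320.5 174.5] [25. 23.] 90.0
roll_b 0.64 [430.7 276.3] [430.2 280.2] [28.8 22.7] 33.7
roll_b 0.63 [274.7 170.3] [273.8 169.3] [25.5 24.7] 45.0
roll_b 0.58 [368.1 221. ] [363.5 221. ] [24. 25.] 90.0
roll_b 0.44 [282.7 176.4] [282.6 180.2] [ 3.3 12. ] 48.8
roll_f 0.76 [361.7 181.1] [364.8 180.3] [22.6 24.7] 45.0
roll_f 0.71 [320.4 176.3] [320.5 174.5] [25. 23.] 90.0
roll_f 0.64 [430.7
[... 319 characters left out ...]
_short 0.78 [231.5 359.5] (141, 300, 213, 100)
S roll_a 0.94 [341.2 225.3] (328, 207, 28, 36)
S roll_a 0.9 [365.2 208.6] (353, 202, 28, 24)
S roll_a 0.84 [158.5 288.2] (138, 265, 39, 41)
S roll_a 0.72 [366.3 194.5] (355, 183, 26, 23)
S roll_a 0.65 [310.7 274.1] (296, 258, 31, 31)
S roll_a 0.6 [269.1 256.4] (254, 238, 30, 37)
S roll_a 0.55 [341.1 245.8] (328, 240, 27, 13)
S roll_b 0.94 [341.2 225.3] (328, 207, 28, 36)
S roll_b 0.9 [365.2 208.6] (353, 202, 28, 24)
S roll_b 0.84 [158.5 288.2] (138, 265, 39, 41)
S roll_b 0.72 [366.3 194.5] (355, 183, 26, 23)
S roll_b 0.65 [310.7 274.1] (296, 258, 31, 31)
S roll_b 0.6 [269.1 256.4] (254, 238, 30, 37)
S roll_b 0.55 [341.1 245.8] (328, 240, 27, 13)
```

View pics/topc.png

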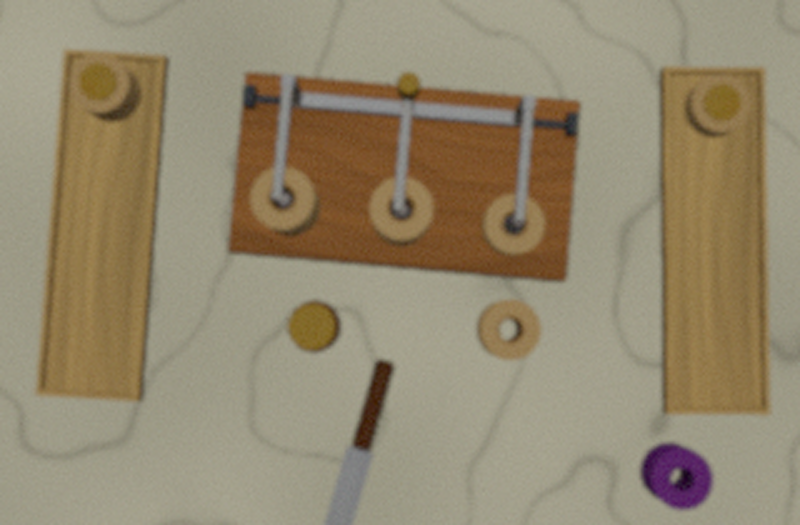

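View pics/scenec.png

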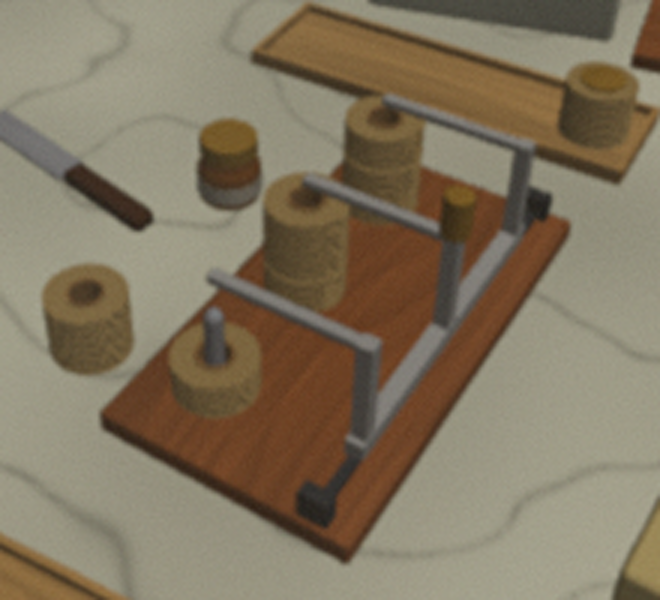

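```bash
cat > fit.py <<'E'
from h import *
ci=bot.camera_info("top"); f=lambda u,v:(160+u/2.5,90+v/2.5)
def fit2(pix,loc,z):
    W=np.array([ray(ci,f(*p),z)[:2] for p in pix]); L=np.array(loc)
    Lc=L-L.mean(0);Wc=W-W.mean(0)
    U,S,Vt=np.linalg.svd(Lc.T@Wc); R=(U@Vt).T
    t=W.mean(0)-R@L.mean(0); print(np.round(t,4),"yaw",round(np.arctan2(R[1,0],R[0,0]),4),"res mm",np.round((W-(L@R.T+t))*1000,1).tolist()); return R,t
print("rack");R,t=fit2([(245,73),(580,102),(230,252),(567,280)],[(.145,.185),(.145,-.185),(-.055,.185),(-.055,-.185)],.02)
print("knob pred px",[np.round(proj(ci,np.r_[R@np.array([.115,y])+t,.162]),1) for y in (0,)], "meas",f(408,83))
for y in(.12,0,-.12): print("post",np.round(R@np.array([0,y])+t,4))
print("knob",np.round(R@np.array([.115,0])+t,4),"open",np.round(R@np.array([.115,.06])+t,4))
lx,ly=.19,.056
for n,p in [("L",[(65,52),(167,58),(38,393),(140,399)]),("R",[(660,69),(764,69),(665,411),(769,411)])]:
    print(n);R,t=fit2(p,[(lx,ly),(lx,-ly),(-lx,ly),(-lx,-ly)],.016)
    for x in(.145,.06,-.03,-.12): print(x,np.round(R@np.array([x,0])+t,4))
    s=R@np.array([.145,0])+t; print("sample top px if tall/short",proj(ci,np.r_[s,.064]),proj(ci,np.r_[s,.04]))
print("meas samples",f(100,82),f(721,103))
print("f roll",ray(ci,f(509,329),.056),"jar",ray(ci,f(315,326),.062))
for p,z in [((283,199),.108),((401,210),.108),((515,224),.052)]: print("roll top",ray(ci,f(*p),z))
E
python3 fit.py
```

```text
rack
[0.5524 0.0114] yaw -0.0578 res mm [[-1.2, -0.3], [-2.5, 1.6], [1.6, -2.3], [2.0, 1.0]]
knob pred px [array([325. , 123.2])] meas (323.2, 123.2)
post [0.5593 0.1312]
post [0.5524 0.0114]
post [ 0.5454 -0.1084]
knob [0.6672 0.0048] open [0.6706 0.0647]
L
[0.5371 0.3376] yaw -0.0366 res mm [[-3.2, 0.4], [-2.9, -0.3], [2.7, -0.8], [3.3, 0.7]]
0.145 [0.682  0.3323]
0.06 [0.5971 0.3355]
-0.03 [0.5071 0.3387]
-0.12 [0.4172 0.342 ]
sample top px if tall/short [200.03617642 123.02495501] [202.66848948 125.08928846]
R
[ 0.5385 -0.3296] yaw 0.0234 res mm [[-3.3, 1.1], [-3.0, -1.3], [3.0, 0.2], [3.3, -0.0]]
0.145 [ 0.6834 -0.3262]
0.06 [ 0.5985 -0.3282]
-0.03 [ 0.5085 -0.3303]
-0.12 [ 0.4185 -0.3324]
sample top px if tall/short [450.68256572 128.87121508] [447.78278088 130.80865139]
meas samples (200.0, 122.8) (448.4, 131.2)
f roll [ 0.43457004 -0.1033751   0.056     ] jar [0.43252432 0.09888165 0.062     ]
roll top [0.55900442 0.13097125 0.108     ]
roll top [0.55099951 0.01263776 0.108     ]
roll top [ 0.54519644 -0.10795133  0.052     ]
```

>>> drive_tool --pt "100 0.027 0.0395 0.004 0.087" --pt "100 0.027 0.0395 0.004 0.087" --pt "100 0.027 0.0395 0.004 0.087" --pt "100 0.027 0.0395 0.004 0.087" --pt "100 0.027 0.0395 0.004 0.087" --pt "100 0.027 0.0395 0.004 0.087" --pt "100 0.027 0.0395 0.004 0.087" --pt "100 0.027 0.0395 0.004 0.087" --pt "100 0.027 0.0395 0.004 0.087" --pt "100 0.027 0.0395 0.004 0.087" --pt "100 0.027 0.0395 0.004 0.087" --pt "100 0.027 0.0395 0.004 0.087" --newtons 40

```text
clock: 2.1
position: [0.6104, -0.0696, 0.2823]
tool_rot: [3.137, 0.005, 1.541]
force: [-0.6, -0.7, 0.6]
grip_width: 0.0853
```

Run:
```python
from h import *
im=bot.grab_frame("wrist"); ci=bot.camera_info("wrist"); print(bot.observe()["position"])
cv2.imwrite("pics/w1.png",im[:,:,::-1])
for p in [(.6672,.0048,.162),(.5524,.0114,.094),(.5593,.1312,.094),(.682,.3323,.064)]: print(proj(ci,p))
for d in bot.masks_of("wrist","keeper_knob")[:3]: print(d["conf"],d["point"])
```

```text
[ 0.61376304 -0.06104308  0.28281252]
[382.19617441 106.01197245]
[249.3828449   97.74141631]
[246.32936137 -49.66121245]
[ 396.24587433 -354.43301484]
0.66 [360.2, 90.8]
```

View pics/w1.png

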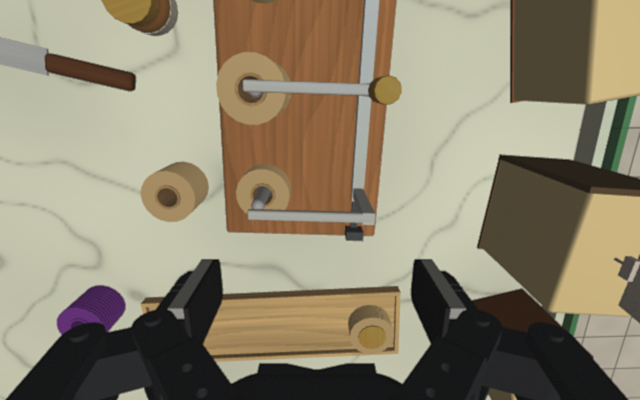

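```bash
cat >> h.py <<'E'
def wrist(fn=None):
    bot.grab_frame("top")
    ci=bot.camera_info("wrist"); im=bot.grab_frame("wrist")
    if fn: cv2.imwrite(fn,im[:,:,::-1])
    return im,ci
E
python3 - <<'E'
from h import *
im,ci=wrist("pics/w2.png"); print(bot.observe()["position"])
hsv=cv2.cvtColor(im,cv2.COLOR_RGB2HSV)
crop(im,200,0,440,240,3,"pics/w2c.png")
for p in [(.6672,.0048,.162),(.5524,.0114,.108),(.5454,-.1084,.094)]: print(proj(ci,p))
E
```

```text
[ 0.60977904 -0.07034618  0.28162732]
[386.38934238  95.36300707]
[248.56835056  90.43989817]
[254.89133888 208.60492319]
```

View pics/w2c.png

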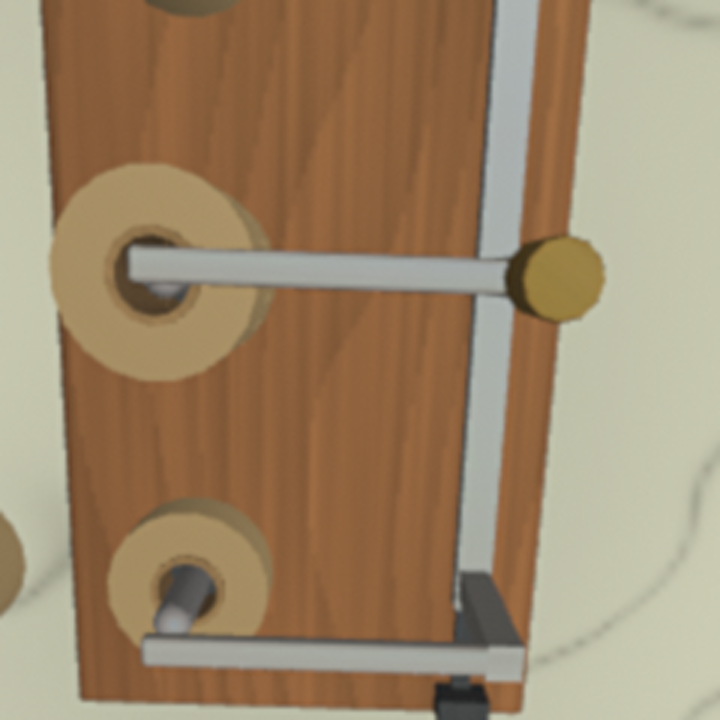

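>>> drive_tool --pt "100 0.028 0.036 0 -0.014" --pt "100 0.02 0.026 0 -0.014" --pt "100 0.007 0.009 0 0" --pt "100 0.002 0.003 0 0" --pt "100 0 0 0 0"

```text
clock: 2.8
position: [0.6663, -0.0027, 0.2813]
tool_rot: [3.139, 0.009, 1.498]
force: [0.6, 0.1, -0.0]
grip_width: 0.0851
```

>>> drive_tool --pt "100 0.0025 0.009 -0.03 0.015" --pt "100 0 0 -0.04 0" --pt "100 0 0 -0.04 0" --pt "100 0 0 -0.02 0" --pt "100 0 0 0 0"

```text
clock: 3.3
position: [0.6662, -0.0035, 0.1497]
tool_rot: [3.136, 0.013, 1.505]
force: [0.2, 0.5, 0.3]
grip_width: 0.0855
```

>>> drive_tool --pt "100 0.0025 0.01 0 0" --pt "100 0 0 0 0"

```text
clock: 3.5
position: [0.669, 0.0052, 0.1518]
tool_rot: [3.135, 0.013, 1.502]
force: [0.2, 0.2, -0.3]
grip_width: 0.0856
```

>>> drive_tool --pt "100 0 0.001 -0.016 0" --pt "100 0 0 0 0" --pt "0 0 0 0 0" --pt "0 0 0 0 0" --pt "0 0 0 0 0" --pt "0 0 0 0 0" --pt "0 0 0 0 0" --pt "0 0 0 0 0" --pt "0 0 0 0 0"

```text
clock: 4.4
position: [0.668, 0.0062, 0.1394]
tool_rot: [3.135, 0.014, 1.502]
force: [2.5, 0.5, -4.1]
grip_width: 0.0207
```

>>> drive_tool --pt "0 0.0006 0.012 0 0" --pt "0 0.0006 0.012 0 0" --pt "0 0.0006 0.012 0 0" --pt "0 0.0006 0.012 0 0" --pt "0 0.0006 0.012 0 0" --pt "0 0 0 0 0"

```text
clock: 5.0
position: [0.6719, 0.0669, 0.1392]
tool_rot: [3.134, 0.02, 1.499]
force: [1.2, -0.1, -0.7]
grip_width: 0.0205
```

>>> drive_tool --pt "0 0.0003 0.006 0 0" --pt "0 0 0.006 0 0" --pt "0 0 0 0 0"

```text
clock: 5.3
position: [0.6722, 0.0707, 0.1388]
tool_rot: [3.135, 0.034, 1.493]
force: [-0.5, 2.8, 0.1]
grip_width: 0.0203
```

>>> drive_tool --pt "100 0 0 0 0" --pt "100 0 0 0 0" --pt "100 0 0 0 0" --pt "100 0 0 0 0" --pt "100 0 0 0.03 0" --pt "100 0 0 0.04 0" --pt "100 -0.02 0 0.04 0.02" --pt "100 -0.04 0 0.02 0.02" --pt "100 -0.04 0.0 0 0" --pt "100 0 0 0 0" --pt "100 0 0 0 0"

```text
clock: 6.4
position: [0.567, 0.0771, 0.2728]
tool_rot: [3.136, 0.03, 1.54]
force: [0.5, -0.1, 0.2]
grip_width: 0.0851
```

Run:
```python
from h import *
im,ci=wrist("pics/w3.png"); s=bot.observe();print(s["position"],s["tool_rot"],s["force"])
im=bot.grab_frame("scene"); crop(im,240,150,460,350,3,"pics/s3.png")
im=bot.grab_frame("top"); crop(im,160,90,480,300,2.5,"pics/t3.png")
for p in [(.6687+.0035,.0063+.06,.162),(.561,.133,.094),(.554,.013,.094),(.547,-.107,.094)]: print(proj(ci,p))
```

```text
[0.56740602 0.07718761 0.27211996] [3.13669441 0.02940356 1.54014917] [ 0.11981544  0.51503642 -0.41473864]
[444.74566266 197.61549836]
[306.35885061 109.89136176]
[304.32267245 226.51416037]
[302.7101631 318.8711838]
```

View pics/w3.png

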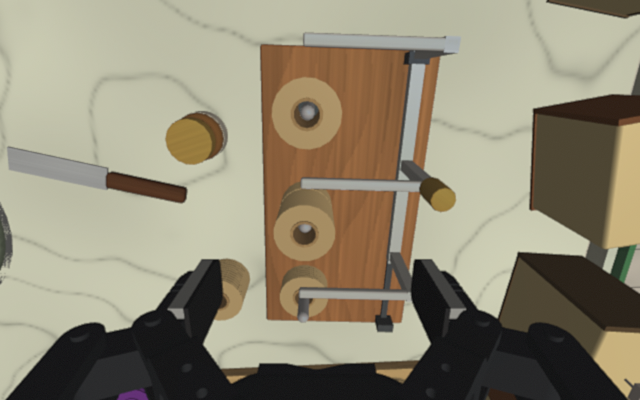

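View pics/s3.png

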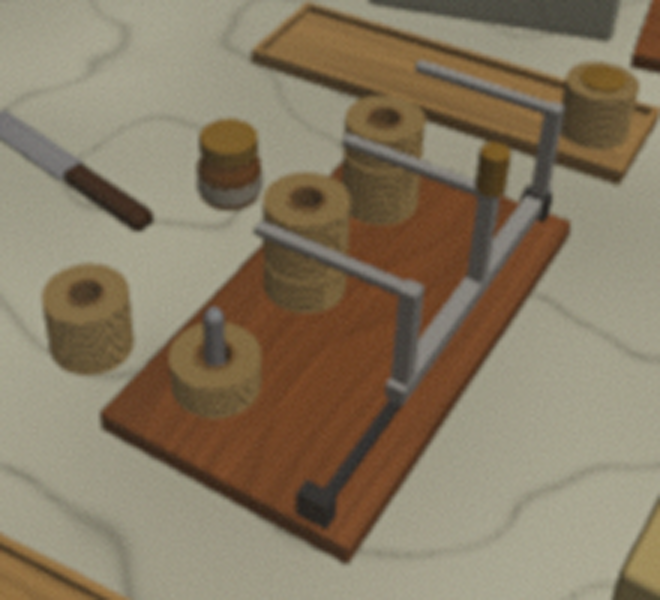

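>>> drive_tool --pt "100 -0.004 0.035 0 -0.027" --pt "100 -0.002 0.025 0 0" --pt "100 0 0 0 0" --pt "100 0 0 0 0"

```text
clock: 7.0
position: [0.5632, 0.1383, 0.2691]
tool_rot: [3.141, 0.029, 1.509]
force: [0.5, -1.0, -0.5]
grip_width: 0.0855
```

>>> drive_tool --pt "100 -0.002 -0.006 0 0.004" --pt "100 0 0 0 0" --pt "100 0 0 -0.04 0" --pt "100 0 0 -0.04 0" --pt "100 0 0 -0.03 0" --pt "100 0 0 0 0" --pt "100 0 0 0 0"

```text
clock: 7.7
position: [0.5632, 0.126, 0.157]
tool_rot: [3.138, 0.03, 1.507]
force: [0.6, -0.2, 0.0]
grip_width: 0.0855
```

>>> drive_tool --pt "100 -0.002 0.007 0 0.005" --pt "100 0 0 0 0" --pt "100 0 0 -0.03 0" --pt "100 0 0 -0.02 0" --pt "100 0 0 -0.015 0" --pt "100 0 0 0 0" --pt "100 0 0 0 0"

```text
clock: 8.4
position: [0.5657, 0.1351, 0.099]
tool_rot: [3.126, 0.026, 1.511]
force: [0.2, -0.5, 0.2]
grip_width: 0.0855
```

>>> drive_tool --pt "100 -0.0045 -0.002 -0.009 0" --pt "100 0 0 -0.008 0" --pt "100 0 0 0 0" --pt "100 0 0 0 0"

```text
clock: 8.8
position: [0.5618, 0.133, 0.0828]
tool_rot: [3.123, 0.025, 1.511]
force: [-0.2, 0.3, 0.2]
grip_width: 0.0856
```

>>> drive_tool --pt "0 0 0 0 0" --pt "0 0 0 0 0" --pt "0 0 0 0 0" --pt "0 0 0 0 0" --pt "0 0 0 0 0" --pt "0 0 0 0 0" --newtons 40

```text
clock: 9.4
position: [0.5624, 0.1333, 0.0841]
tool_rot: [3.122, 0.025, 1.51]
force: [-0.3, -0.6, 0.2]
grip_width: 0.0633
```

>>> drive_tool --pt "0 0 0 0.02 0" --pt "0 0 0 0.03 0" --pt "0 0 0 0.04 0" --pt "0 0 0 0.04 0" --pt "0 0 0 0 0" --pt "0 0 0 0 0"

```text
clock: 10.0
position: [0.5608, 0.133, 0.2176]
tool_rot: [3.124, 0.026, 1.511]
force: [0.0, -0.4, -1.4]
grip_width: 0.0633
```

Run:
```python
from h import *
im=bot.grab_frame("scene"); crop(im,240,100,460,350,2.4,"pics/s4.png")
```

```text
(no output)
```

View pics/s4.png

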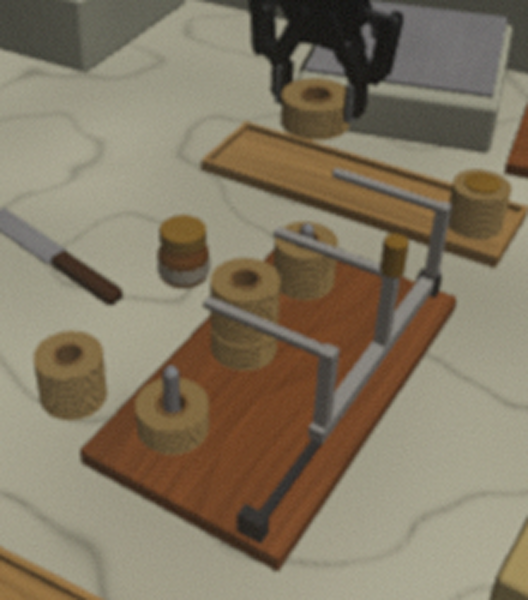

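>>> drive_tool --pt "0 0.003 -0.03 0 -0.1" --pt "0 0.003 -0.04 0 -0.13" --pt "0 0.003 -0.04 0 -0.13" --pt "0 0.003 -0.04 0 -0.13" --pt "0 0.003 -0.04 0 -0.13" --pt "0 0.003 -0.04 0 -0.13" --pt "0 0.003 -0.04 0 -0.13" --pt "0 0.003 -0.04 0 -0.13" --pt "0 0.003 -0.04 0 -0.13" --pt "0 0.003 -0.04 0 -0.13" --pt "0 0.003 -0.03 0 -0.11" --pt "0 0.003 -0.02 0 -0.08"

```text
clock: 11.25
position: [0.5895, -0.32, 0.2021]
tool_rot: [3.134, 0.038, 0.002]
force: [-0.0, -0.1, -0.4]
grip_width: 0.0636
```

>>> drive_tool --pt "0 0 0 0 0" --pt "0 0 0 0 0"

```text
clock: 11.45
position: [0.5878, -0.323, 0.1986]
tool_rot: [3.134, 0.043, -0.004]
force: [0.3, 0.8, -0.2]
grip_width: 0.0633
```

>>> drive_tool --pt "0 0.012 -0.004 -0.04 0.027" --pt "0 0 0 -0.04 0"

```text
clock: 11.65
position: [0.6025, -0.3266, 0.1206]
tool_rot: [3.131, 0.036, 0.027]
force: [-0.5, -0.0, -2.0]
grip_width: 0.0634
```

Run:
```python
from h import *
im,ci=wrist("pics/w5.png"); s=bot.observe();print(s["position"],s["tool_rot"],s["force"])
c,sn=np.cos(.0234),np.sin(.0234)
for l in [(.19,.056),(.19,-.056),(-.19,.056),(-.19,-.056)]:
    print(l,np.round(proj(ci,(.5385+c*l[0]-sn*l[1],-.3296+sn*l[0]+c*l[1],.016)),1))
print(proj(ci,(.6834,-.3262,.04)))
```

```text
[ 0.59910938 -0.32513609  0.11687716] [3.13463269 0.04435445 0.02595717] [-0.54163924  0.66698508 -0.99013531]
(0.19, 0.056) [229.8   1.1]
(0.19, -0.056) [408.    2.2]
(-0.19, 0.056) [262.3 422.9]
(-0.19, -0.056) [370.7 422.5]
[319.1509689   78.29038452]
```

View pics/w5.png

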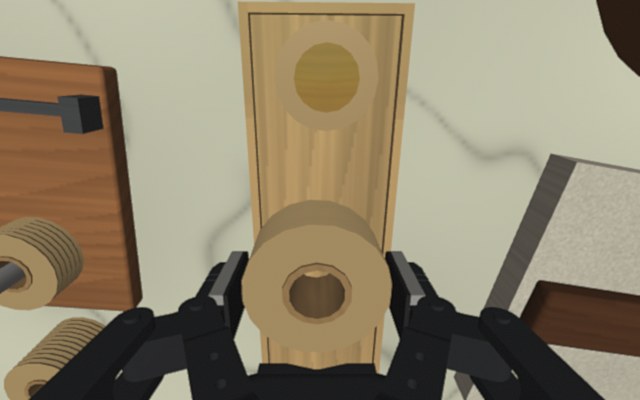

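>>> drive_tool --pt "0 0.001 -0.006 -0.03 0" --pt "0 0 0 -0.03 0" --pt "0 0 0 -0.02 0" --pt "0 0 0 0 0"

```text
clock: 12.15
position: [0.6021, -0.3292, 0.0403]
tool_rot: [3.134, 0.042, 0.031]
force: [0.1, 0.8, -0.4]
grip_width: 0.0633
```

>>> drive_tool --pt "0 0 -0.002 -0.01 0" --pt "0 0 0 -0.01 0" --pt "0 0 0 0 0"

```text
clock: 12.45
position: [0.6042, -0.3314, 0.0237]
tool_rot: [3.132, 0.038, 0.033]
force: [-0.6, -0.0, -1.0]
grip_width: 0.063
```

>>> drive_tool --pt "0 -0.003 0 -0.004 0" --pt "0 0 0 -0.004 0" --pt "0 0 0 0 0"

```text
clock: 12.75
position: [0.6017, -0.3317, 0.0167]
tool_rot: [3.131, 0.036, 0.033]
force: [0.2, -0.7, -0.6]
grip_width: 0.0636
```

>>> drive_tool --pt "100 0 0 0 0" --pt "100 0 0 0 0" --pt "100 0 0 0 0" --pt "100 0 0 0.03 0" --pt "100 0 0 0.05 0" --pt "100 0 0 0.05 0" --pt "100 0 0 0.05 0"

```text
clock: 13.45
position: [0.5978, -0.3296, 0.1947]
tool_rot: [3.137, 0.046, 0.033]
force: [1.0, 0.6, 0.3]
grip_width: 0.0855
```

Run:
```python
from h import *
im,ci=wrist("pics/w6.png"); s=bot.observe();print(s["position"],s["tool_rot"],s["force"])
```

```text
[ 0.6006878  -0.33125426  0.20038272] [3.13175913 0.03666586 0.03261634] [0.08280627 1.10278793 0.03961802]
```

View pics/w6.png

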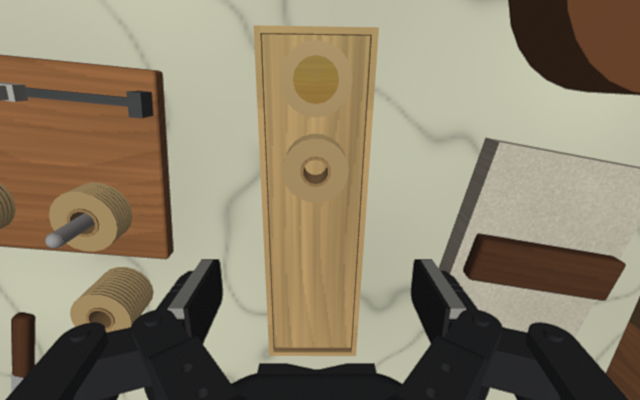

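Run:
```python
from h import *
ci=bot.camera_info("wrist")
W=np.array([ray(ci,p,.016)[:2] for p in [(254.5,27.5),(378,28),(269.5,355.5),(356,355.5)]]); print(W.round(4), W.mean(0))
d=(W[0]+W[1]-W[2]-W[3])/2; print(np.linalg.norm(d),np.arctan2(d[1],d[0]))
print(ray(ci,(316.5,167),.04),ray(ci,(316,79),.042))
```

```text
[[ 0.725  -0.2757]
 [ 0.7284 -0.3846]
 [ 0.3519 -0.283 ]
 [ 0.3544 -0.3931]] [ 0.53992456 -0.33410209]
0.37365127723568015 0.021228054660262053
[ 0.60664938 -0.33402979  0.04      ] [ 0.68433492 -0.33098453  0.042     ]
```

>>> drive_tool --pt "100 -0.004 0.03 0.005 0.14" --pt "100 -0.004 0.035 0 0.149" --pt "100 -0.004 0.035 0 0.149" --pt "100 -0.004 0.035 0 0.149" --pt "100 -0.004 0.035 0 0.149" --pt "100 -0.004 0.035 0 0.149" --pt "100 -0.004 0.035 0 0.149" --pt "100 -0.004 0.035 0 0.149" --pt "100 -0.004 0.03 0 0.149" --pt "100 -0.004 0.025 0 0.1" --pt "100 -0.004 0.015 0 0.06" --pt "100 0 0 0 0"

```text
clock: 14.75
position: [0.5536, 0.0251, 0.2105]
tool_rot: [3.121, 0.032, 1.551]
force: [1.0, -0.1, 0.5]
grip_width: 0.0853
```

>>> drive_tool --pt "100 0 -0.012 -0.02 -0.036" --pt "100 0 0 -0.03 0" --pt "100 0 0 0 0"

```text
clock: 15.05
position: [0.5545, 0.01, 0.1602]
tool_rot: [3.118, 0.034, 1.506]
force: [-0.3, 0.4, 0.5]
grip_width: 0.0853
```

>>> drive_tool --pt "100 0 0.003 -0.03 0.006" --pt "100 0 0 -0.025 0" --pt "100 0 0 -0.015 0" --pt "100 0 0 0 0"

```text
clock: 15.45
position: [0.5572, 0.0092, 0.0921]
tool_rot: [3.114, 0.035, 1.502]
force: [0.8, 1.0, 1.8]
grip_width: 0.0852
```

>>> drive_tool --pt "100 -0.003 0.005 -0.012 0.01" --pt "100 0 0 -0.008 0" --pt "0 0 0 0 0" --pt "0 0 0 0 0" --pt "0 0 0 0 0" --pt "0 0 0 0 0" --pt "0 0 0 0 0"

```text
clock: 16.15
position: [0.5564, 0.0137, 0.0757]
tool_rot: [3.109, 0.036, 1.51]
force: [-0.2, -0.2, -2.1]
grip_width: 0.0633
```

>>> drive_tool --pt "0 0 0 0.02 0" --pt "0 0 0 0.03 0" --pt "0 0 0 0.04 0" --pt "0 0 0 0.04 0" --pt "0 0 0 0.02 0"

```text
clock: 16.65
position: [0.5537, 0.0136, 0.2284]
tool_rot: [3.116, 0.036, 1.511]
force: [0.6, -0.4, -1.8]
grip_width: 0.0637
```

>>> drive_tool --pt "0 0.004 0.03 0 0.14" --pt "0 0.004 0.03 0 0.149" --pt "0 0.004 0.03 0 0.149" --pt "0 0.004 0.03 0 0.149" --pt "0 0.004 0.03 0 0.149" --pt "0 0.004 0.03 0 0.149" --pt "0 0.004 0.03 0 0.149" --pt "0 0.004 0.03 0 0.149" --pt "0 0.004 0.03 0 0.149" --pt "0 0.004 0.03 0 0.149" --pt "0 0.002 0.01 0 0.1" --pt "0 0 0 0 0.03"

```text
clock: 17.85
position: [0.597, 0.3334, 0.2339]
tool_rot: [3.107, 0.04, -3.139]
force: [0.7, 0.1, -2.3]
grip_width: 0.0631
```

Run:
```python
from h import *
im,ci=wrist("pics/w7.png"); s=bot.observe();print(s["position"],s["tool_rot"],s["force"])
```

```text
[0.59709703 0.33211113 0.23390326] [3.1071675  0.03962405 3.14004527] [ 0.06456306  0.15035942 -2.59762414]
```

View pics/w7.png

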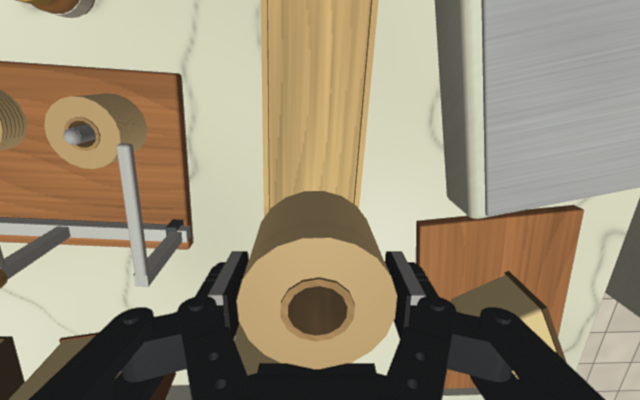

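Run:
```python
from h import *
ci=bot.camera_info("wrist"); im=cv2.cvtColor(cv2.imread("pics/w7.png"),cv2.COLOR_BGR2RGB)
crop(im,230,0,410,210,4,"pics/w7c.png")
for p in [(262,3),(378,3),(264.5,190),(362.5,190)]: print(p,ray(ci,p,.016).round(4))
```

```text
(262, 3) [0.4482 0.2869 0.016 ]
(378, 3) [0.4475 0.3972 0.016 ]
(264.5, 190) [0.6351 0.2791 0.016 ]
(362.5, 190) [0.6364 0.3916 0.016 ]
```

View pics/w7c.png

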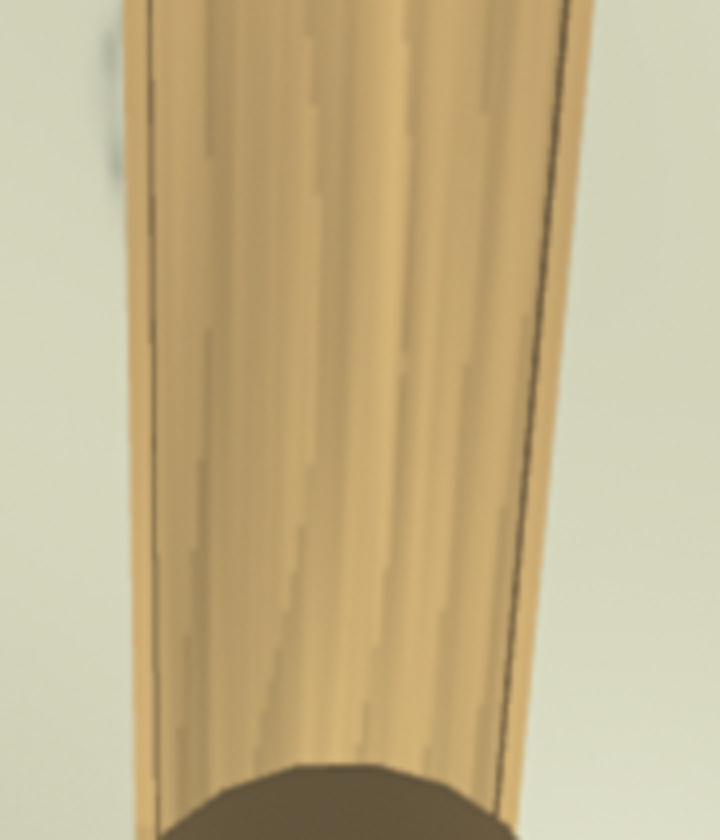

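>>> drive_tool --pt "0 0.002 0.005 -0.03 -0.035" --pt "0 0 0 -0.045 0" --pt "0 0 0 -0.045 0" --pt "0 0 0 -0.04 0" --pt "0 0 0 0 0"

```text
clock: 18.45
position: [0.6003, 0.3341, 0.071]
tool_rot: [3.107, 0.044, 3.092]
force: [0.2, 0.5, -2.3]
grip_width: 0.0633
```

>>> drive_tool --pt "0 -0.001 0.003 -0.02 0.01" --pt "0 0 0 -0.01 0" --pt "0 0 0 -0.003 0" --pt "0 0 0 0 0"

```text
clock: 18.85
position: [0.6021, 0.3373, 0.0434]
tool_rot: [3.105, 0.048, 3.097]
force: [-0.1, -0.2, -1.1]
grip_width: 0.0634
```

>>> drive_tool --pt "0 -0.002 0 -0.007 0" --pt "0 0 0 -0.006 0" --pt "0 0 0 0 0"

```text
clock: 19.15
position: [0.6015, 0.3376, 0.0327]
tool_rot: [3.103, 0.052, 3.095]
force: [0.8, 0.2, -2.3]
grip_width: 0.0633
```

>>> drive_tool --pt "100 0 0 -0.001 0" --pt "100 0 0 0 0" --pt "100 0 0 0 0" --pt "100 0 0 0.03 0" --pt "100 0 0 0.05 0" --pt "100 0 0 0.05 0" --pt "100 0 0 0.04 0"

```text
clock: 19.85
position: [0.5985, 0.3361, 0.2021]
tool_rot: [3.107, 0.044, 3.097]
force: [0.4, -0.0, 0.1]
grip_width: 0.0851
```

Run:
```python
from h import *
s=bot.observe();print(s["position"],s["tool_rot"],s["force"])
im=bot.grab_frame("scene"); crop(im,240,120,500,320,3,"pics/s8.png")
```

```text
[0.59846937 0.33614367 0.20206674] [3.10722243 0.04391828 3.09656905] [ 0.44278257 -0.0393795   0.12744766]
```

View pics/s8.png

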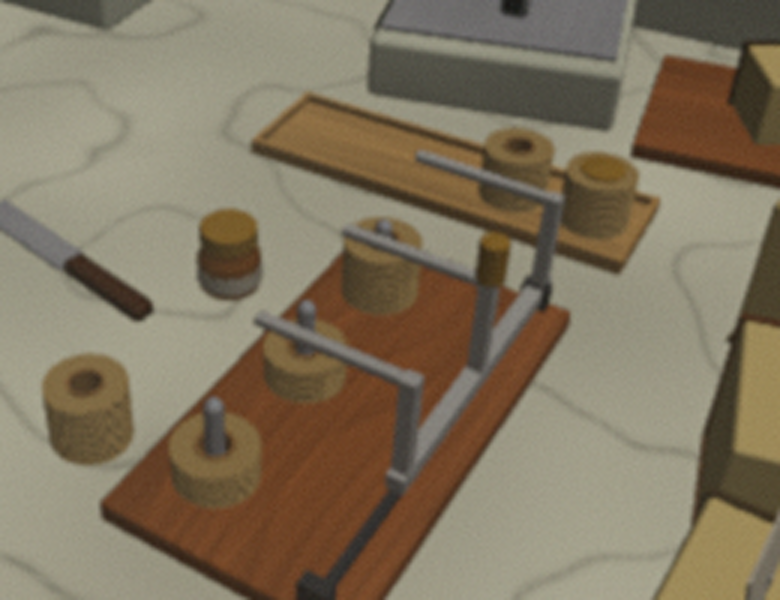

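>>> drive_tool --pt "100 -0.0035 -0.019 0.003 -0.145" --pt "100 -0.0035 -0.019 0 -0.149" --pt "100 -0.0035 -0.019 0 -0.149" --pt "100 -0.0035 -0.019 0 -0.149" --pt "100 -0.0035 -0.019 0 -0.149" --pt "100 -0.0035 -0.019 0 -0.149" --pt "100 -0.0035 -0.019 0 -0.149" --pt "100 -0.0035 -0.019 0 -0.149" --pt "100 -0.0035 -0.019 0 -0.149" --pt "100 -0.0035 -0.019 0 -0.12" --pt "100 -0.002 -0.01 0 -0.06" --pt "100 0 0 0 0"

```text
clock: 21.1
position: [0.5618, 0.132, 0.2185]
tool_rot: [3.092, 0.054, 1.552]
force: [0.6, -0.8, 0.2]
grip_width: 0.0853
```

>>> drive_tool --pt "100 0 0 0 -0.02" --pt "100 0 0 0 -0.02" --pt "100 0 0 0 0" --pt "100 0 0 0 0" --pt "100 0 0 0 0" --pt "100 0 0 0 0" --pt "100 0 0 0 0" --pt "100 0 0 0 0"

```text
clock: 21.9
position: [0.5619, 0.1351, 0.2184]
tool_rot: [3.092, 0.053, 1.518]
force: [-0.3, 0.8, 0.1]
grip_width: 0.0851
```

>>> drive_tool --pt "100 -0.001 -0.002 -0.04 -0.005" --pt "100 0 0 -0.04 0" --pt "100 0 0 -0.03 0" --pt "100 0 0 -0.01 0" --pt "100 0 0 0 0"

```text
clock: 22.4
position: [0.5618, 0.1333, 0.0964]
tool_rot: [3.089, 0.051, 1.513]
force: [0.4, -0.3, -0.4]
grip_width: 0.0853
```

>>> drive_tool --pt "100 -0.001 0 -0.02 0" --pt "100 -0.001 0 -0.02 0" --pt "100 -0.001 0 -0.012 0" --pt "100 0 0 0 0"

```text
clock: 22.8
position: [0.562, 0.1342, 0.0484]
tool_rot: [3.082, 0.049, 1.512]
force: [-0.2, 0.4, 0.5]
grip_width: 0.0854
```

>>> drive_tool --pt "100 -0.0005 0 -0.01 0" --pt "100 0 0 0 0" --pt "0 0 0 0 0" --pt "0 0 0 0 0" --pt "0 0 0 0 0" --pt "0 0 0 0 0" --pt "0 0 0 0 0"

```text
clock: 23.5
position: [0.5636, 0.1347, 0.0422]
tool_rot: [3.077, 0.048, 1.511]
force: [0.6, 0.2, -0.8]
grip_width: 0.0627
```

>>> drive_tool --pt "0 0 0 0.02 0" --pt "0 0 0 0.03 0" --pt "0 0 0 0.04 0" --pt "0 0 0 0.04 0" --pt "0 0 0 0.03 0" --pt "0 0 0 0 0"

```text
clock: 24.1
position: [0.5618, 0.1345, 0.2075]
tool_rot: [3.08, 0.048, 1.512]
force: [-0.4, 1.0, -1.0]
grip_width: 0.0634
```

>>> drive_tool --pt "0 -0.002 0.01 0 0.08" --pt "0 -0.002 0.01 0 0.08" --pt "0 -0.002 0.01 0 0.08" --pt "0 -0.002 0.01 0 0.08" --pt "0 -0.002 0.01 0 0.08" --pt "0 -0.002 0.01 0 0.08" --pt "0 -0.002 0.01 0 0.08" --pt "0 -0.002 0.01 0 0.08" --pt "0 -0.002 0.01 0 0.08" --pt "0 -0.002 0.01 0 0.08" --pt "0 -0.002 0.01 0 0.08" --pt "0 -0.002 0.01 0 0.08"

```text
clock: 25.3
position: [0.5353, 0.2558, 0.2017]
tool_rot: [3.084, 0.048, 2.507]
force: [0.1, -1.1, -1.6]
grip_width: 0.0631
```

>>> drive_tool --pt "0 -0.003 0.01 0 0.08" --pt "0 -0.003 0.01 0 0.08" --pt "0 -0.003 0.01 0 0.08" --pt "0 -0.003 0.01 0 0.08" --pt "0 -0.003 0.01 0 0.08" --pt "0 -0.003 0.01 0 0.08" --pt "0 -0.003 0.01 0 0.08" --pt "0 -0.003 0.01 0 0.06" --pt "0 0 0 0 0"

```text
clock: 26.2
position: [0.508, 0.3383, 0.1953]
tool_rot: [3.088, 0.042, -3.127]
force: [-0.6, -0.0, -1.2]
grip_width: 0.0633
```

>>> drive_tool --pt "0 0 0.002 -0.03 -0.05" --pt "0 0 0 -0.04 0" --pt "0 0 0 -0.04 0" --pt "0 0 0 -0.025 0" --pt "0 0 0 0 0"

```text
clock: 26.7
position: [0.5085, 0.3372, 0.0546]
tool_rot: [3.088, 0.042, 3.093]
force: [0.1, -0.8, -0.9]
grip_width: 0.0631
```

>>> drive_tool --pt "0 0 0.003 -0.012 0.01" --pt "0 0 0 -0.008 0" --pt "0 0 0 0 0"

```text
clock: 27.0
position: [0.5097, 0.3404, 0.0352]
tool_rot: [3.087, 0.044, 3.1]
force: [-0.0, -0.8, -1.0]
grip_width: 0.063
```

>>> drive_tool --pt "0 0 0 -0.004 0" --pt "0 0 0 0 0" --pt "100 0 0 0 0" --pt "100 0 0 0 0" --pt "100 0 0 0 0" --pt "100 0 0 0.03 0" --pt "100 0 0 0.05 0" --pt "100 0 0 0.05 0" --pt "100 0 0 0.04 0"

```text
clock: 27.9
position: [0.5078, 0.3394, 0.2044]
tool_rot: [3.09, 0.039, 3.101]
force: [-0.1, -0.6, -0.2]
grip_width: 0.0855
```

Run:
```python
from h import *
s=bot.observe();print(s["position"],s["tool_rot"],s["force"])
im,ci=wrist("pics/w9.png")
im=bot.grab_frame("scene"); crop(im,240,120,500,320,3,"pics/s9.png")
```

```text
[0.50776361 0.33943162 0.20443719] [3.08955472 0.03896426 3.10148729] [-0.06554094 -0.58525885 -0.17966539]
```

View pics/w9.png

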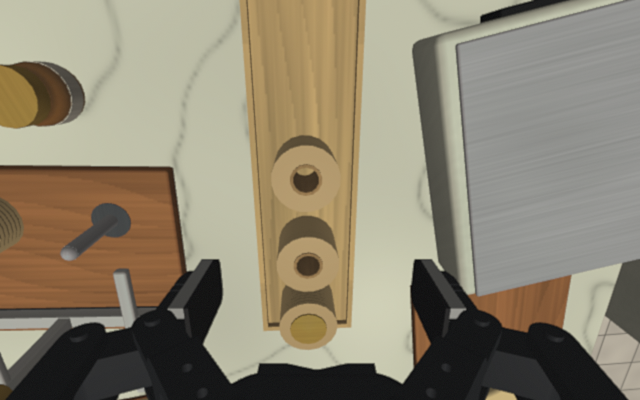

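View pics/s9.png

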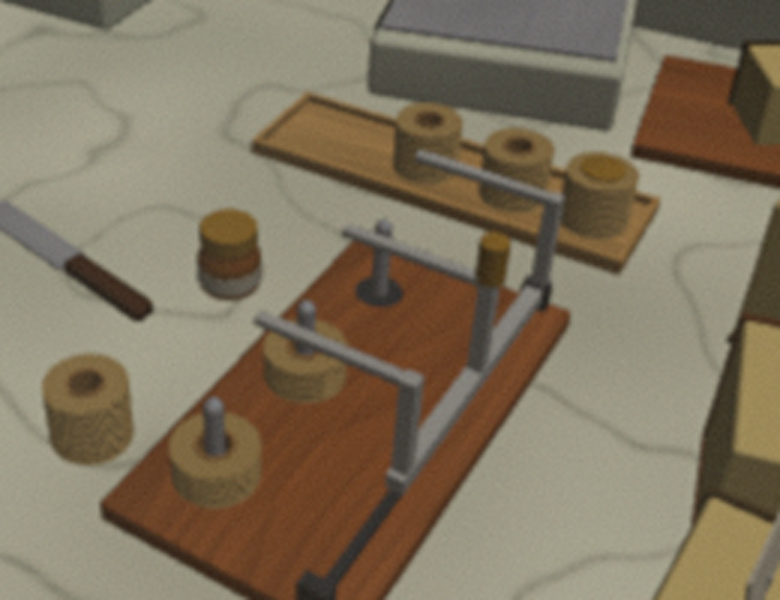

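>>> drive_tool --pt "100 0.0023 -0.016 0 -0.08" --pt "100 0.0023 -0.016 0 -0.08" --pt "100 0.0023 -0.016 0 -0.08" --pt "100 0.0023 -0.016 0 -0.08" --pt "100 0.0023 -0.016 0 -0.08" --pt "100 0.0023 -0.016 0 -0.08" --pt "100 0.0023 -0.016 0 -0.08" --pt "100 0.0023 -0.016 0 -0.08" --pt "100 0.0023 -0.016 0 -0.08" --pt "100 0.0023 -0.016 0 -0.08" --pt "100 0.0023 -0.016 0 -0.08" --pt "100 0.0023 -0.016 0 -0.08"

```text
clock: 29.25
position: [0.5323, 0.1389, 0.1949]
tool_rot: [3.099, 0.036, 2.106]
force: [0.3, 0.5, 0.4]
grip_width: 0.0855
```

>>> drive_tool --pt "100 0.0023 -0.016 0 -0.08" --pt "100 0.0023 -0.016 0 -0.08" --pt "100 0.0023 -0.016 0 -0.08" --pt "100 0.0023 -0.016 0 -0.08" --pt "100 0.0023 -0.016 0 -0.08" --pt "100 0.0023 -0.016 0 -0.06" --pt "100 0.0023 -0.012 0 -0.04" --pt "100 0 0 0 0" --pt "100 0 0 0 0"

```text
clock: 30.15
position: [0.5458, 0.0227, 0.1888]
tool_rot: [3.108, 0.037, 1.582]
force: [0.0, 0.1, 0.4]
grip_width: 0.0858
```

>>> drive_tool --pt "100 0.009 -0.0095 0 -0.07" --pt "100 0 0 0 0" --pt "100 0 0 -0.03 0" --pt "100 0 0 -0.03 0" --pt "100 0 0 0 0"

```text
clock: 30.65
position: [0.5544, 0.0177, 0.128]
tool_rot: [3.107, 0.035, 1.524]
force: [-0.2, -0.5, -0.0]
grip_width: 0.0853
```

>>> drive_tool --pt "100 0 -0.004 -0.025 -0.01" --pt "100 -0.001 0 -0.025 0" --pt "100 -0.001 0 -0.025 0" --pt "100 0 0 -0.01 0" --pt "100 0 0 0 0"

```text
clock: 31.15
position: [0.554, 0.0177, 0.0461]
tool_rot: [3.102, 0.033, 1.525]
force: [-0.6, -0.4, 0.4]
grip_width: 0.0853
```

>>> drive_tool --pt "100 0 -0.005 0 -0.01" --pt "100 0 0 -0.01 0" --pt "100 0 0 -0.009 0" --pt "100 0 0 0 0"

```text
clock: 31.55
position: [0.5561, 0.0126, 0.0296]
tool_rot: [3.098, 0.032, 1.515]
force: [-0.2, 0.9, -0.6]
grip_width: 0.0852
```

>>> drive_tool --pt "100 -0.001 0 -0.003 0" --pt "0 0 0 0 0" --pt "0 0 0 0 0" --pt "0 0 0 0 0" --pt "0 0 0 0 0" --pt "0 0 0 0 0"

```text
clock: 32.15
position: [0.5554, 0.0129, 0.0277]
tool_rot: [3.097, 0.032, 1.515]
force: [0.4, -0.1, -1.4]
grip_width: 0.0633
```

Gripped (63 mm); lift.

>>> drive_tool --pt "0 0 0 0.02 0" --pt "0 0 0 0.03 0" --pt "0 0 0 0.04 0" --pt "0 0 0 0.04 0" --pt "0 0 0 0.03 0" --pt "0 0 0 0 0"

```text
clock: 32.75
position: [0.5534, 0.0132, 0.1925]
tool_rot: [3.1, 0.032, 1.517]
force: [0.1, -0.4, -0.7]
grip_width: 0.0632
```

Run:
```python
from h import *
im=bot.grab_frame("scene"); crop(im,220,80,500,320,2.6,"pics/s10.png")
```

```text
(no output)
```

View pics/s10.png

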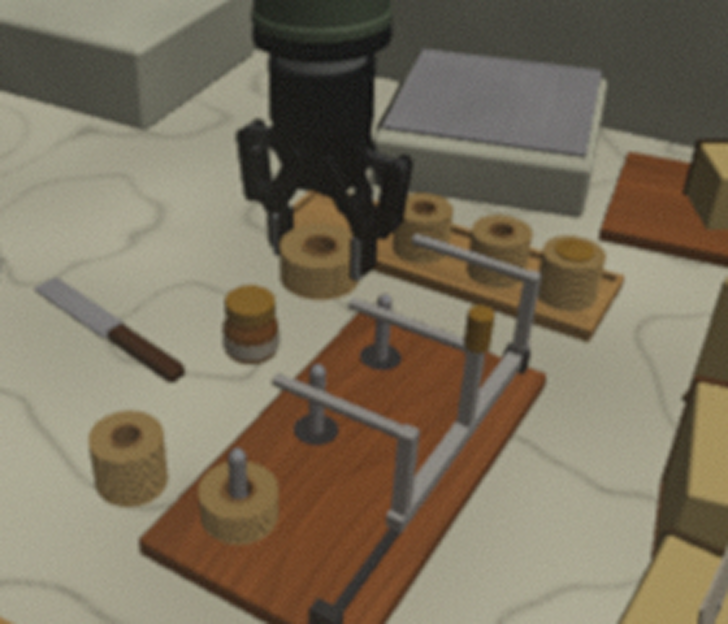

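>>> drive_tool --pt "0 -0.002 -0.018 0.001 -0.08" --pt "0 -0.002 -0.018 0.001 -0.08" --pt "0 -0.002 -0.018 0.001 -0.08" --pt "0 -0.002 -0.018 0.001 -0.08" --pt "0 -0.002 -0.018 0.001 -0.08" --pt "0 -0.002 -0.018 0.001 -0.08" --pt "0 -0.002 -0.018 0.001 -0.08" --pt "0 -0.002 -0.018 0.001 -0.08" --pt "0 -0.002 -0.018 0.001 -0.08" --pt "0 -0.002 -0.018 0.001 -0.08" --pt "0 -0.002 -0.018 0.001 -0.08" --pt "0 -0.002 -0.018 0.001 -0.08"

```text
clock: 34.0
position: [0.5203, -0.2085, 0.1867]
tool_rot: [3.119, 0.044, 0.525]
force: [-0.4, -0.1, -2.1]
grip_width: 0.0636
```

>>> drive_tool --pt "0 -0.002 -0.018 0.001 -0.08" --pt "0 -0.002 -0.018 0.001 -0.08" --pt "0 -0.002 -0.018 0.001 -0.08" --pt "0 -0.002 -0.018 0.001 -0.08" --pt "0 -0.002 -0.018 0.001 -0.08" --pt "0 -0.002 -0.018 0.001 -0.06" --pt "0 -0.002 -0.012 0 -0.03" --pt "0 0 0 0 0" --pt "0 0 0 0 0"

```text
clock: 34.9
position: [0.5001, -0.3347, 0.1812]
tool_rot: [3.124, 0.059, 0.011]
force: [0.4, 0.4, -1.1]
grip_width: 0.0633
```

>>> drive_tool --pt "0 0.01 0.001 0 0.012" --pt "0 0 0 0 0" --pt "0 0 0 -0.04 0" --pt "0 0 0 -0.04 0" --pt "0 0 0 -0.03 0" --pt "0 0 0 0 0"

```text
clock: 35.5
position: [0.5145, -0.3294, 0.0695]
tool_rot: [3.124, 0.054, 0.034]
force: [-1.1, 0.4, -1.2]
grip_width: 0.0636
```

>>> drive_tool --pt "0 -0.004 -0.004 -0.02 -0.008" --pt "0 0 0 -0.015 0" --pt "0 0 0 -0.008 0" --pt "0 0 0 0 0"

```text
clock: 35.9
position: [0.5136, -0.3327, 0.029]
tool_rot: [3.123, 0.05, 0.029]
force: [-0.0, -0.6, -1.2]
grip_width: 0.0635
```

>>> drive_tool --pt "0 -0.004 -0.001 -0.007 -0.005" --pt "0 0 0 -0.006 0" --pt "0 0 0 0 0"

```text
clock: 36.2
position: [0.5107, -0.334, 0.0172]
tool_rot: [3.122, 0.047, 0.024]
force: [-0.4, 0.1, -0.9]
grip_width: 0.0631
```

>>> drive_tool --pt "100 0 0 -0.001 0" --pt "100 0 0 0 0" --pt "100 0 0 0 0" --pt "100 0 0 0.03 0" --pt "100 0 0 0.05 0" --pt "100 0 0 0.05 0" --pt "100 0 0 0.05 0"

```text
clock: 36.9
position: [0.5075, -0.3319, 0.1955]
tool_rot: [3.127, 0.056, 0.025]
force: [0.3, -0.1, 0.3]
grip_width: 0.0855
```

Run:
```python
from h import *
im,ci=wrist("pics/w11.png");s=bot.observe();print(s["position"],s["tool_rot"],s["force"])
```

```text
[ 0.51017737 -0.33364163  0.20027055] [3.12183317 0.04727634 0.02447753] [ 0.34189538 -0.49762566 -0.97222065]
```

View pics/w11.png

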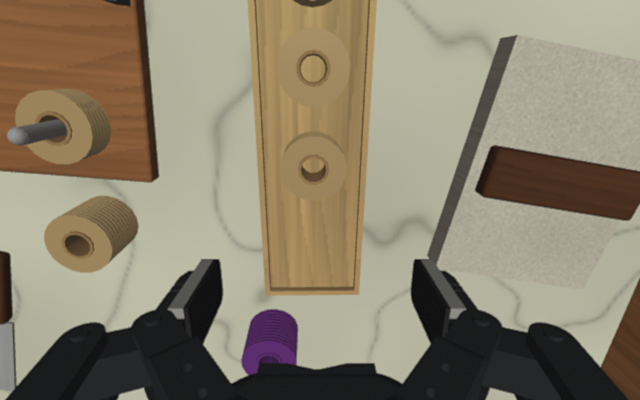

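>>> drive_tool --pt "100 0.002 0.012 0 0.08" --pt "100 0.002 0.012 0 0.08" --pt "100 0.002 0.012 0 0.08" --pt "100 0.002 0.012 0 0.08" --pt "100 0.002 0.012 0 0.08" --pt "100 0.002 0.012 0 0.08" --pt "100 0.002 0.012 0 0.08" --pt "100 0.002 0.012 0 0.08" --pt "100 0.002 0.012 0 0.08" --pt "100 0.002 0.012 0 0.08" --pt "100 0.002 0.012 0 0.08" --pt "100 0.002 0.012 0 0.08"

```text
clock: 38.2
position: [0.5354, -0.1866, 0.2052]
tool_rot: [3.114, 0.042, 1.019]
force: [-0.8, -0.5, -0.2]
grip_width: 0.0853
```

>>> drive_tool --pt "100 0.002 0.012 0 0.08" --pt "100 0.002 0.012 0 0.08" --pt "100 0.002 0.012 0 0.08" --pt "100 0.002 0.012 0 0.06" --pt "100 0.002 0.012 0 0.03" --pt "100 0.002 0.01 0 0" --pt "100 0 0 0 0" --pt "100 0 0 0 0"

```text
clock: 39.0
position: [0.5482, -0.1122, 0.2066]
tool_rot: [3.112, 0.042, 1.363]
force: [0.0, -1.2, -0.2]
grip_width: 0.0854
```

>>> drive_tool --pt "100 0 0.002 0 0.08" --pt "100 0 0.002 -0.01 0.07" --pt "100 0 0 -0.03 0" --pt "100 0 0 -0.03 0" --pt "100 0 0 0 0" --pt "100 0 0 0 0"

```text
clock: 39.6
position: [0.5486, -0.1116, 0.1361]
tool_rot: [3.11, 0.044, 1.511]
force: [-0.3, 0.0, -0.1]
grip_width: 0.0853
```

>>> drive_tool --pt "100 0 0.005 0 0" --pt "100 0 0 -0.03 0" --pt "100 -0.001 0 -0.03 0" --pt "100 -0.001 0 -0.025 0" --pt "100 0 0 0 0"

```text
clock: 40.1
position: [0.5509, -0.1064, 0.0562]
tool_rot: [3.099, 0.046, 1.508]
force: [-1.4, -1.0, 1.7]
grip_width: 0.0852
```

>>> drive_tool --pt "100 -0.003 0 -0.012 0" --pt "100 0 0 -0.01 0" --pt "100 0 0 -0.006 0" --pt "100 0 0 0 0"

```text
clock: 40.5
position: [0.5503, -0.1065, 0.0306]
tool_rot: [3.093, 0.046, 1.507]
force: [-1.2, -0.1, -0.1]
grip_width: 0.0857
```

>>> drive_tool --pt "100 -0.003 0 -0.004 0" --pt "0 0 0 0 0" --pt "0 0 0 0 0" --pt "0 0 0 0 0" --pt "0 0 0 0 0" --pt "0 0 0 0 0"

```text
clock: 41.1
position: [0.5482, -0.1067, 0.0285]
tool_rot: [3.091, 0.047, 1.506]
force: [0.4, 0.4, -0.2]
grip_width: 0.0622
```

>>> drive_tool --pt "0 0 0 0.02 0" --pt "0 0 0 0.03 0" --pt "0 0 0 0.04 0" --pt "0 0 0 0.04 0" --pt "0 0 0 0.03 0" --pt "0 0 0 0 0"

```text
clock: 41.7
position: [0.5464, -0.1061, 0.1935]
tool_rot: [3.094, 0.046, 1.507]
force: [0.3, -0.0, -0.5]
grip_width: 0.0628
```

>>> drive_tool --pt "0 -0.0065 -0.012 0.001 -0.08" --pt "0 -0.0065 -0.012 0.001 -0.08" --pt "0 -0.0065 -0.012 0.001 -0.08" --pt "0 -0.0065 -0.012 0.001 -0.08" --pt "0 -0.0065 -0.012 0.001 -0.08" --pt "0 -0.0065 -0.012 0.001 -0.08" --pt "0 -0.0065 -0.012 0.001 -0.08" --pt "0 -0.0065 -0.012 0.001 -0.08" --pt "0 -0.0065 -0.012 0.001 -0.08" --pt "0 -0.0065 -0.012 0.001 -0.08" --pt "0 -0.0065 -0.012 0.001 -0.08" --pt "0 -0.0065 -0.012 0.001 -0.08"

```text
clock: 42.9
position: [0.463, -0.2539, 0.2002]
tool_rot: [3.098, 0.049, 0.512]
force: [0.3, 0.3, -0.8]
grip_width: 0.0628
```

>>> drive_tool --pt "0 -0.006 -0.012 0.001 -0.08" --pt "0 -0.006 -0.012 0.001 -0.08" --pt "0 -0.006 -0.012 0.001 -0.08" --pt "0 -0.006 -0.012 0.001 -0.08" --pt "0 -0.006 -0.012 0.001 -0.08" --pt "0 -0.006 -0.01 0.001 -0.05" --pt "0 0 0 0 0" --pt "0 0 0 0 0"

```text
clock: 43.7
position: [0.4227, -0.3274, 0.2019]
tool_rot: [3.1, 0.055, 0.041]
force: [0.3, 0.4, -1.4]
grip_width: 0.0624
```

>>> drive_tool --pt "0 -0.003 -0.009 0 -0.02" --pt "0 0 0 -0.04 0" --pt "0 0 0 -0.04 0" --pt "0 0 0 -0.04 0" --pt "0 0 0 -0.02 0" --pt "0 0 0 0 0"

```text
clock: 44.3
position: [0.4211, -0.3372, 0.0583]
tool_rot: [3.098, 0.05, 0.025]
force: [-0.9, 0.1, -0.2]
grip_width: 0.0622
```

>>> drive_tool --pt "0 -0.001 0.001 -0.02 0" --pt "0 0 0 -0.013 0" --pt "0 0 0 -0.006 0" --pt "0 0 0 0 0"

```text
clock: 44.7
position: [0.4217, -0.3375, 0.0207]
tool_rot: [3.096, 0.048, 0.026]
force: [0.4, 0.0, -1.2]
grip_width: 0.063
```

>>> drive_tool --pt "0 -0.001 0.001 -0.004 0" --pt "0 0 0 0 0" --pt "100 0 0 0 0" --pt "100 0 0 0 0" --pt "100 0 0 0 0" --pt "100 0 0 0.03 0" --pt "100 0 0 0.05 0" --pt "100 0 0 0.05 0" --pt "100 0 0 0.05 0"

```text
clock: 45.6
position: [0.4186, -0.3349, 0.1984]
tool_rot: [3.1, 0.053, 0.026]
force: [0.3, -1.0, 0.1]
grip_width: 0.0855
```

Run:
```python
from h import *
im,ci=wrist("pics/w12.png");s=bot.observe();print(s["position"],s["tool_rot"],s["force"])
im=bot.grab_frame("top"); crop(im,160,90,480,300,2.5,"pics/t12.png")
ct=bot.camera_info("top")
for d in bot.masks_of("top","roll_f"):
    r=cv2.minAreaRect(cv2.findNonZero(d["mask"].astype(np.uint8))); print(round(d["conf"],2),d["point"],np.round(r[0],1),ray(ct,r[0],.05).round(3))
```

```text
[ 0.42110281 -0.33669085  0.2024705 ] [3.09498963 0.04545663 0.02572555] [ 0.25971657 -1.45807067 -0.69394714]
0.86 [449.7, 160.0] [447.5 162. ] [ 0.598 -0.323  0.05 ]
0.85 [366.1, 222.3] [364.  221.5] [ 0.435 -0.105  0.05 ]
0.85 [429.8, 278.8] [430.4 280.1] [ 0.287 -0.281  0.05 ]
0.83 [195.7, 151.0] [199.4 153.7] [0.603 0.335 0.05 ]
0.81 [445.2, 195.7] [447.5 196. ] [ 0.508 -0.324  0.05 ]
0.8 [197.1, 183.4] [197. 187.] [0.514 0.337 0.05 ]
0.54 [443.7, 227.7] [448.  228.5] [ 0.422 -0.326  0.05 ]
```

View pics/w12.png

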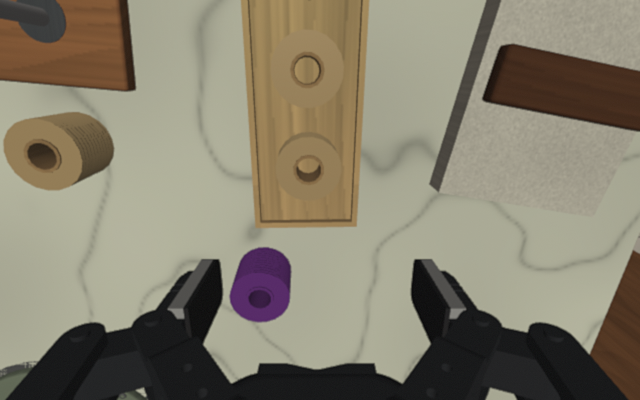

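View pics/t12.png

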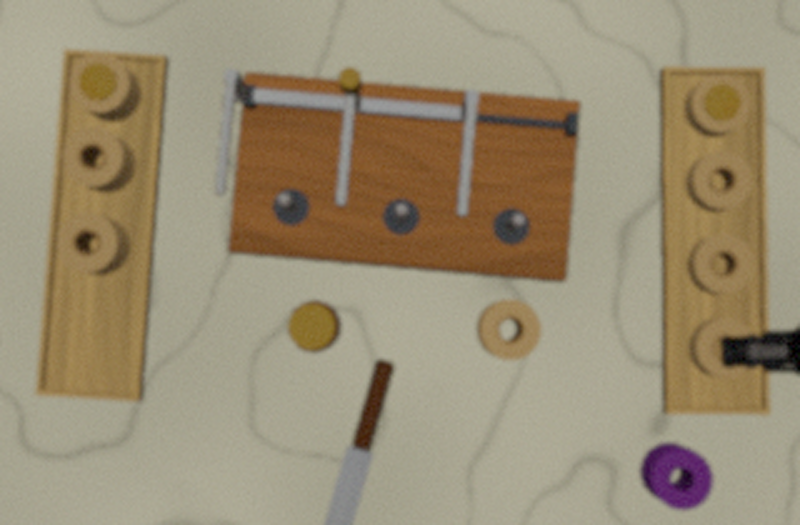

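>>> drive_tool --pt "100 0.001 0.0125 0 0.08" --pt "100 0.001 0.0125 0 0.08" --pt "100 0.001 0.0125 0 0.08" --pt "100 0.001 0.0125 0 0.08" --pt "100 0.001 0.0125 0 0.08" --pt "100 0.001 0.0125 0 0.08" --pt "100 0.001 0.0125 0 0.08" --pt "100 0.001 0.0125 0 0.08" --pt "100 0.001 0.0125 0 0.08" --pt "100 0.001 0.0125 0 0.08" --pt "100 0.001 0.0125 0 0.08" --pt "100 0.001 0.0125 0 0.08"

```text
clock: 47.0
position: [0.4241, -0.1774, 0.1836]
tool_rot: [3.119, 0.063, 1.024]
force: [0.1, -0.4, -0.2]
grip_width: 0.0853
```

>>> drive_tool --pt "100 0 0.0125 0 0.08" --pt "100 0 0.0125 0 0.08" --pt "100 0 0.0125 0 0.08" --pt "100 0 0.0125 0 0.08" --pt "100 0 0.0125 0 0.08" --pt "100 0 0.0125 0 0.08" --pt "100 0 0 0 0" --pt "100 0 0 0 0"

```text
clock: 47.8
position: [0.4188, -0.0969, 0.1753]
tool_rot: [3.135, 0.06, 1.528]
force: [0.6, 0.1, -0.1]
grip_width: 0.0855
```

Run:
```python
from h import *
im,ci=wrist("pics/w13.png");s=bot.observe();print(s["position"],s["tool_rot"],s["force"])
ct=bot.camera_info("top")
for d in bot.masks_of("top","roll_f"):
    r=cv2.minAreaRect(cv2.findNonZero(d["mask"].astype(np.uint8))); print(round(d["conf"],2),np.round(r[0],1),ray(ct,r[0],.05).round(3))
print(proj(ci,(.436,-.104,.056)))
```

```text
[ 0.41900483 -0.09710043  0.17556108] [3.13467573 0.05990732 1.52778681] [0.98024657 0.55232343 0.09589397]
0.94 [197.5 187. ] [0.514 0.336 0.05 ]
0.93 [449.  228.5] [ 0.422 -0.328  0.05 ]
0.79 [199.3 154. ] [0.602 0.335 0.05 ]
0.61 [448.  195.5] [ 0.509 -0.325  0.05 ]
0.58 [439.1 279.2] [ 0.29  -0.304  0.05 ]
0.57 [447.6 162.2] [ 0.597 -0.323  0.05 ]
[335.53565049 188.50206438]
```

View pics/w13.png

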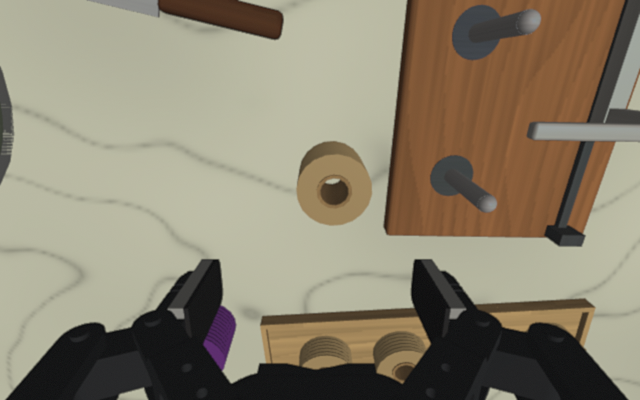

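>>> drive_tool --pt "100 0.017 -0.009 0 -0.015" --pt "100 0 0 0 0" --pt "100 0 0 -0.03 0" --pt "100 0 0 -0.03 0" --pt "100 0 0 0 0"

```text
clock: 48.45
position: [0.4364, -0.1085, 0.1146]
tool_rot: [3.133, 0.061, 1.504]
force: [0.3, 0.2, 1.0]
grip_width: 0.0855
```

>>> drive_tool --pt "100 0 0.002 -0.025 0" --pt "100 0 0 -0.03 0" --pt "100 0 0 -0.02 0" --pt "100 0 0 -0.01 0" --pt "100 0 0 0 0"

```text
clock: 48.95
position: [0.438, -0.1078, 0.0316]
tool_rot: [3.129, 0.063, 1.5]
force: [0.9, 0.7, -0.2]
grip_width: 0.0853
```

>>> drive_tool --pt "100 -0.002 0.002 -0.009 0" --pt "100 0 0 0 0" --pt "0 0 0 0 0" --pt "0 0 0 0 0" --pt "0 0 0 0 0" --pt "0 0 0 0 0" --pt "0 0 0 0 0"

```text
clock: 49.65
position: [0.4376, -0.1064, 0.0262]
tool_rot: [3.124, 0.064, 1.499]
force: [0.9, 0.3, -1.7]
grip_width: 0.0636
```

>>> drive_tool --pt "0 0 0 0.02 0" --pt "0 0 0 0.04 0" --pt "0 0 0 0.05 0" --pt "0 0 0 0.05 0" --pt "0 0 0 0.03 0" --pt "0 0 0 0 0"

```text
clock: 50.25
position: [0.4354, -0.1053, 0.2229]
tool_rot: [3.127, 0.062, 1.5]
force: [0.9, -0.8, -1.5]
grip_width: 0.0637
```

>>> drive_tool --pt "0 0.002 0.0225 0.001 0.08" --pt "0 0.002 0.0225 0.001 0.08" --pt "0 0.002 0.0225 0.001 0.08" --pt "0 0.002 0.0225 0.001 0.08" --pt "0 0.002 0.0225 0.001 0.08" --pt "0 0 0.0225 0.001 0.08" --pt "0 0 0.0225 0.001 0.08" --pt "0 0 0.0225 0.001 0.08" --pt "0 0 0.0225 0.001 0.08" --pt "0 0 0.0225 0.001 0.08" --pt "0 0 0.0225 0.001 0.08" --pt "0 0 0.0225 0.001 0.08"

```text
clock: 51.45
position: [0.4377, 0.1894, 0.2276]
tool_rot: [3.136, 0.054, 2.546]
force: [0.8, -1.1, -1.6]
grip_width: 0.0634
```

>>> drive_tool --pt "0 -0.001 0.0225 0.001 0.08" --pt "0 -0.001 0.0225 0.001 0.08" --pt "0 -0.001 0.0225 0.001 0.08" --pt "0 -0.001 0.0225 0.001 0.08" --pt "0 -0.001 0.0225 0.001 0.08" --pt "0 0 0.0225 0.001 0.08" --pt "0 0 0.0225 0 0.08" --pt "0 0 0 0 0.03" --pt "0 0 0 0 0" --pt "0 0 0 0 0"

```text
clock: 52.45
position: [0.417, 0.3698, 0.2259]
tool_rot: [3.136, 0.039, -3.071]
force: [-0.8, -0.7, -1.5]
grip_width: 0.0632
```

>>> drive_tool --pt "0 0.002 -0.018 0 -0.06" --pt "0 0 -0.009 0 -0.045" --pt "0 0 0 -0.03 0" --pt "0 0 0 -0.04 0" --pt "0 0 0 -0.04 0" --pt "0 0 0 0 0"

```text
clock: 53.05
position: [0.4203, 0.3366, 0.1142]
tool_rot: [3.136, 0.042, 3.087]
force: [-0.5, -0.8, -0.1]
grip_width: 0.0636
```

>>> drive_tool --pt "0 0 0.007 -0.02 0.015" --pt "0 -0.001 0 -0.03 0" --pt "0 0 0 -0.015 0" --pt "0 0 0 0 0"

```text
clock: 53.45
position: [0.4222, 0.3436, 0.0535]
tool_rot: [3.134, 0.047, 3.095]
force: [-0.5, 0.4, -0.8]
grip_width: 0.0635
```

>>> drive_tool --pt "0 -0.003 0 -0.01 0.005" --pt "0 0 0 -0.007 0" --pt "0 0 0 0 0"

```text
clock: 53.75
position: [0.4206, 0.3443, 0.0389]
tool_rot: [3.132, 0.051, 3.098]
force: [-0.7, 0.5, -1.8]
grip_width: 0.0632
```

>>> drive_tool --pt "0 -0.001 0 -0.004 0" --pt "0 0 0 0 0" --pt "100 0 0 0 0" --pt "100 0 0 0 0" --pt "100 0 0 0 0" --pt "100 0 0 0.03 0" --pt "100 0 0 0.05 0" --pt "100 0 0 0.05 0" --pt "100 0 0 0.05 0"

```text
clock: 54.65
position: [0.4167, 0.3427, 0.2152]
tool_rot: [3.136, 0.043, 3.101]
force: [1.7, -0.2, -0.1]
grip_width: 0.0854
```

Run:
```python
from h import *
im,ci=wrist("pics/w14.png");s=bot.observe();print(s["position"],s["tool_rot"],s["force"])
im=bot.grab_frame("scene"); crop(im,130,100,480,400,2,"pics/s14.png")
```

```text
[0.41855923 0.34488724 0.21911273] [3.13119477 0.04977814 3.09955562] [ 0.41631705  0.32190186 -1.21454287]
```

View pics/w14.png

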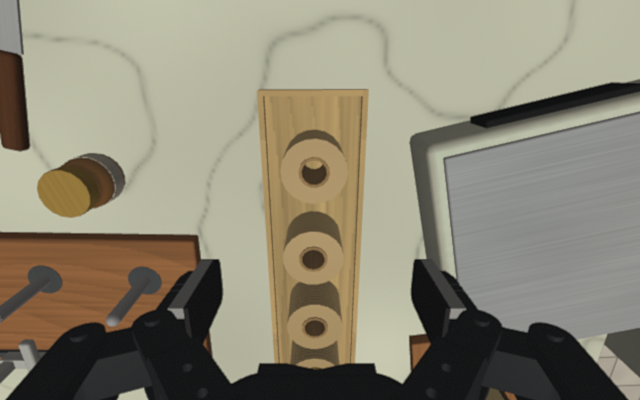

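View pics/s14.png

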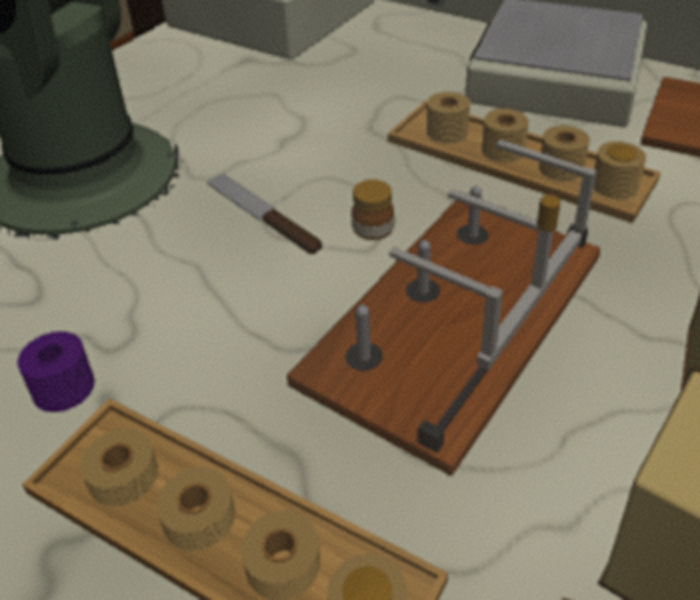

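>>> drive_tool --pt "100 0.012 -0.0135 0.001 -0.08" --pt "100 0.012 -0.0135 0.001 -0.08" --pt "100 0.012 -0.0135 0.001 -0.08" --pt "100 0.012 -0.0135 0.001 -0.08" --pt "100 0.012 -0.0135 0.001 -0.08" --pt "100 0.012 -0.0135 0.001 -0.08" --pt "100 0.012 -0.0135 0.001 -0.08" --pt "100 0.012 -0.0135 0.001 -0.08" --pt "100 0.012 -0.0135 0.001 -0.08" --pt "100 0.012 -0.0135 0.001 -0.08" --pt "100 0.012 -0.0135 0.001 -0.08" --pt "100 0.012 -0.0135 0.001 -0.08"

```text
clock: 56.0
position: [0.562, 0.1726, 0.2168]
tool_rot: [-3.135, 0.043, 2.107]
force: [0.7, -0.8, -0.5]
grip_width: 0.0853
```

>>> drive_tool --pt "100 0.012 -0.0135 0.001 -0.08" --pt "100 0.012 -0.0135 0.001 -0.08" --pt "100 0.012 -0.0135 0.001 -0.08" --pt "100 0.012 -0.0135 0.001 -0.08" --pt "100 0.012 -0.0135 0.001 -0.08" --pt "100 0.012 -0.0135 0.001 -0.08" --pt "100 0.012 -0.0135 0.001 -0.06" --pt "100 0 0 0 0" --pt "100 0 0 0 0"

```text
clock: 56.9
position: [0.6463, 0.0697, 0.2122]
tool_rot: [-3.12, 0.049, 1.54]
force: [0.7, 0.3, -0.1]
grip_width: 0.0856
```

>>> drive_tool --pt "100 0.016 -0.002 0 -0.027" --pt "100 0.008 0 0 0" --pt "100 0 0 0 0" --pt "100 0 0 0 0"

```text
clock: 57.3
position: [0.6687, 0.0698, 0.2101]
tool_rot: [-3.116, 0.05, 1.519]
force: [-0.3, 0.2, -0.3]
grip_width: 0.0858
```

Run:
```python
from h import *
im,ci=wrist("pics/w15.png");s=bot.observe();print(s["position"],s["tool_rot"],s["force"])
print(proj(ci,(.672,.0663,.162)))
```

```text
[0.66864764 0.06963977 0.21031516] [-3.11661927  0.0496423   1.51893414] [-0.20897687  0.32621343  0.51387378]
[322.84827313 223.66007459]
```

View pics/w15.png

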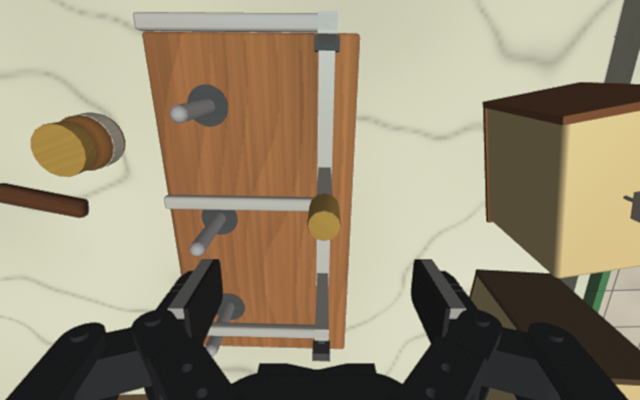

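>>> drive_tool --pt "100 0.003 0 -0.02 -0.006" --pt "100 0 0 -0.025 0" --pt "100 0 0 -0.015 0" --pt "100 0 0 0 0"

```text
clock: 57.8
position: [0.6709, 0.0702, 0.15]
tool_rot: [-3.119, 0.049, 1.515]
force: [-0.1, 0.9, 0.5]
grip_width: 0.0855
```

>>> drive_tool --pt "100 0.001 0 -0.012 0" --pt "100 0 0 0 0" --pt "0 0 0 0 0" --pt "0 0 0 0 0" --pt "0 0 0 0 0" --pt "0 0 0 0 0" --pt "0 0 0 0 0" --pt "0 0 0 0 0" --pt "0 0 0 0 0"

```text
clock: 58.7
position: [0.6717, 0.0707, 0.1408]
tool_rot: [-3.119, 0.049, 1.515]
force: [0.4, -0.1, -4.0]
grip_width: 0.0204
```

>>> drive_tool --pt "0 -0.0006 -0.012 0 0" --pt "0 -0.0006 -0.012 0 0" --pt "0 -0.0006 -0.012 0 0" --pt "0 -0.0006 -0.012 0 0" --pt "0 -0.0006 -0.012 0 0" --pt "0 0 0 0 0"

```text
clock: 59.3
position: [0.668, 0.0095, 0.141]
tool_rot: [-3.119, 0.044, 1.517]
force: [-1.0, 8.9, -1.8]
grip_width: 0.0204
```

>>> drive_tool --pt "0 0 -0.005 0 0" --pt "0 0 -0.005 0 0" --pt "0 0 0 0 0"

```text
clock: 59.6
position: [0.6679, 0.01, 0.1411]
tool_rot: [-3.12, 0.027, 1.524]
force: [-0.8, -2.6, -1.6]
grip_width: 0.0203
```

>>> drive_tool --pt "100 0 0 0 0" --pt "100 0 0 0 0" --pt "100 0 0 0 0" --pt "100 0 0 0 0" --pt "100 0 0 0.03 0" --pt "100 0 0 0.04 0" --pt "100 -0.02 0 0.04 0" --pt "100 -0.04 -0.02 0.02 0" --pt "100 -0.02 -0.03 0 0" --pt "100 0 -0.02 0 0" --pt "100 0 0 0 0"

```text
clock: 60.7
position: [0.5844, -0.0682, 0.2763]
tool_rot: [-3.122, 0.033, 1.52]
force: [0.5, -0.2, -0.1]
grip_width: 0.0855
```

Run:
```python
from h import *
im,ci=wrist("pics/w16.png");s=bot.observe();print(s["position"],s["tool_rot"],s["force"])
crop(im,200,0,440,240,3,"pics/w16c.png")
for y in (0,.003): print(proj(ci,(.6687,.0063+y,.162)))
for p in [(.561,.133,.094),(.554,.013,.094),(.547,-.107,.094)]: print(proj(ci,p))
im=bot.grab_frame("scene"); crop(im,240,100,480,330,3,"pics/s16.png")
```

```text
[ 0.58479151 -0.06530402  0.27588972] [-3.12109793  0.03158872  1.5225408 ] [-0.05280221  1.08183169 -0.13441884]
[428.97098201  86.73383887]
[429.24459493  82.36886514]
[278.18978158 -74.49208449]
[282.26154707  83.88494402]
[285.36926764 204.7640934 ]
```

View pics/w16.png

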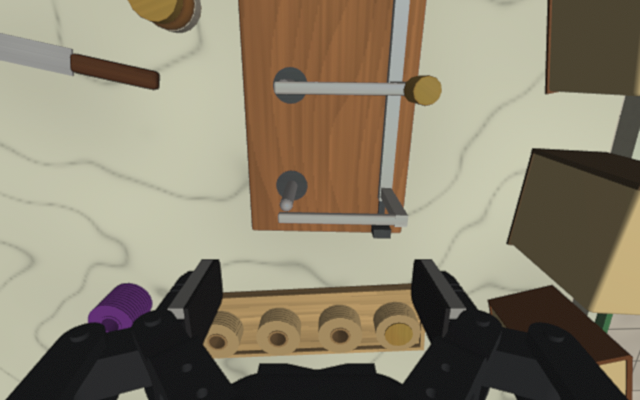

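View pics/s16.png

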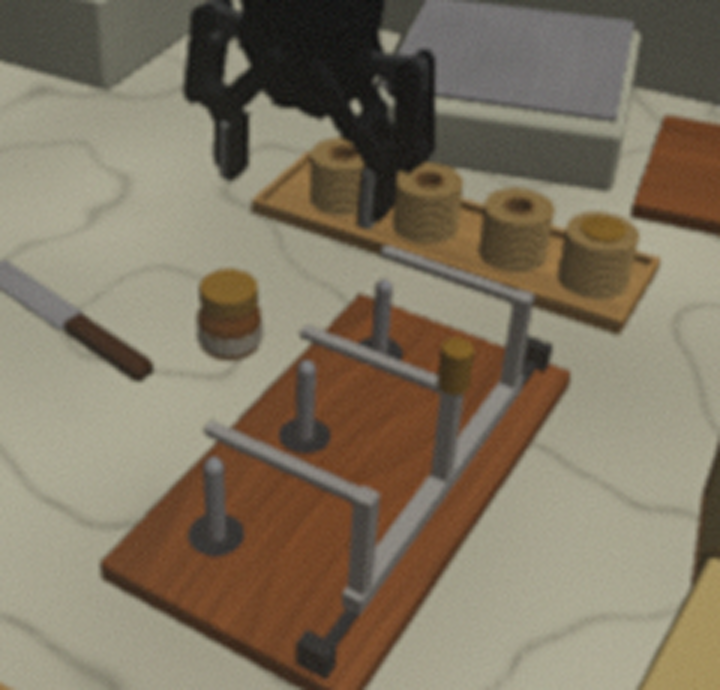

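Run:
```python
from h import *
a=cv2.imread("pics/scene0.png"); b=bot.grab_frame("scene")[:,:,::-1]
cv2.imwrite("pics/cmp.png",cv2.resize(np.hstack([a[205:330,330:420],b[205:330,330:420]]),None,fx=4,fy=4,interpolation=cv2.INTER_CUBIC))
g=lambda i:cv2.cvtColor(np.ascontiguousarray(i),cv2.COLOR_BGR2GRAY).astype(np.float32)
for r in [(255,275,385,440),(205,230,384,402),(235,300,350,372)]:
    y0,y1,x0,x1=r; print(r,cv2.phaseCorrelate(g(a)[y0:y1,x0:x1],g(b)[y0:y1,x0:x1]))
T=g(a)[210:232,383:403]; 
m=cv2.matchTemplate(g(b)[195:250,365:425],T,cv2.TM_CCOEFF_NORMED); print(cv2.minMaxLoc(m), "same at (18,15)")
```

```text
(255, 275, 385, 440) ((-0.27039161034431913, 0.1695638781597335), 0.9903828100363413)
(205, 230, 384, 402) ((-0.4976102355257179, 0.8868819004732149), 1.014857366349962)
(235, 300, 350, 372) ((-0.26430094923499325, 0.8478585741550475), 0.9493000959908521)
(-0.6096650958061218, 0.9510435461997986, (33, 24), (17, 15)) same at (18,15)
```

View pics/cmp.png

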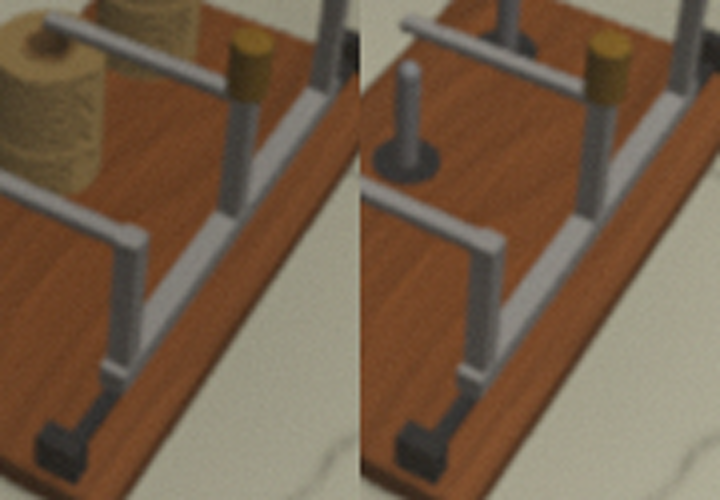

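Run:
```python
from h import *
im=bot.grab_frame("top"); crop(im,160,90,480,300,2.5,"pics/t17.png")
ct=bot.camera_info("top")
for n in("roll_f","jar"):
  for d in bot.masks_of("top",n):
    r=cv2.minAreaRect(cv2.findNonZero(d["mask"].astype(np.uint8))); print(n,round(d["conf"],2),np.round(r[0],1),ray(ct,r[0],.05).round(3))
print(bot.observe()["clock"])
```

```text
roll_f 0.88 [193.5 222. ] [0.422 0.343 0.05 ]
roll_f 0.87 [197. 187.] [0.514 0.337 0.05 ]
roll_f 0.69 [451.1 161. ] [ 0.601 -0.333  0.05 ]
roll_f 0.41 [457.1 193.8] [ 0.514 -0.349  0.05 ]
jar 0.8 [286. 220.] [0.433 0.1   0.05 ]
61.05
```

View pics/t17.png

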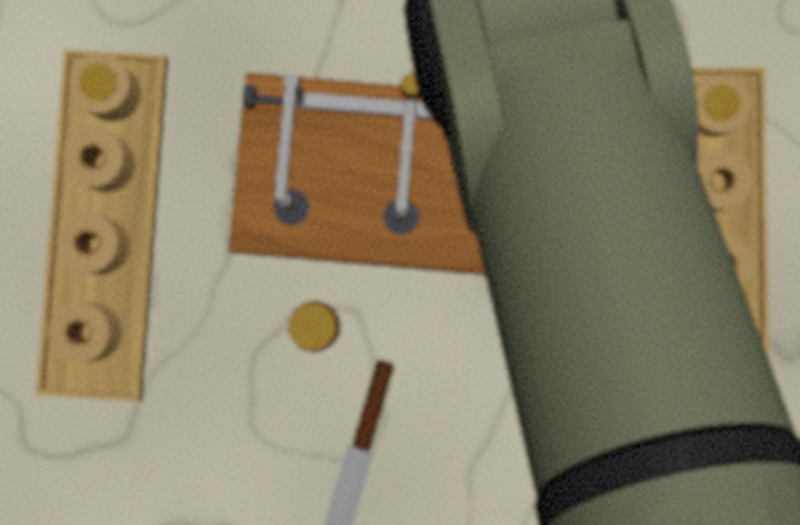

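```bash
python3 -c "
from workcell import bot
print(bot.job_done())"
```

```text
the job is handed in; nothing more can be done
None
```

I slid the keeper open to its stop, took all five rolls off the posts, and stood them in the trays with the loose beige roll. I then slid the keeper shut to its stop and handed the job in at about 61 s of the 210 s allowed.

- **Left tray (tall sample):** the three tall rolls (e, a, f) stand upright in one row. This is clear in the last top and scene pictures.
- **Right tray (short sample):** the three short rolls (d, b, c) stand upright in one row. In the last top picture the arm hides part of this tray, but the wrist picture just before it shows all three standing.
- **Keeper:** it sits over the bare posts. It appears 1–2 mm further shut than at the start, which fits it resting on its stop.
- **Bystanders:** the jar stands where it was, and the robot never touched the purple look-alike. One partly blocked detection put the purple roll about 2 cm off its first place, and I did not check that further.
- **Tool tilt:** the tool tilted by up to about 4.5° during the run, as moves could not correct tilt. The rolls still stood flat after release.

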